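Move the stone samples to the new rack in knob order

TASK

Move the four stone samples from the full rack to the empty one, each standing upright, same way up, on the floor of its own dish. Their order counted from the brass knob is the only record of which is which, so keep it: the stone that stood nearest the knob on the old rack must stand nearest the knob on the new rack, the second goes second, and so on.

Things in the scene. Friction and masses are not known exactly. Their poses are not given: they have to be found in the camera images.
- short_core: reddish-brown round stone core, the thickest and lowest: 36 mm diameter, 50 mm tall. It stands upright in a dish (its foot 19 mm above the bench); origin: centre of its underside, z up. Under 0.2 kg.
- tall_core: grey round stone core, slim: 28 mm diameter, 72 mm tall. It stands upright in a dish (its foot 19 mm above the bench); origin: centre of its underside, z up. Under 0.2 kg.
- square_block: square-sawn stone block, 29 x 29 mm, 58 mm tall; x and y are normal to its side faces. It stands upright in a dish (its foot 19 mm above the bench); origin: centre of its underside, z up. Under 0.2 kg.
- crystal: six-sided white crystal, 36 mm across corners and 31 to 36 mm across elsewhere up to 52 mm, then tapering to a point at 72 mm; corner on its x axis. It stands upright in a dish (its foot 19 mm above the bench); origin: centre of its underside, z up. Under 0.2 kg.
- dish_short_core: black square dish, 54 x 54 mm outside, 46 mm inside, rim 9 mm and inner floor 4 mm above its underside, fixed on rack_a; the short round core stands in it at the start. The four dishes are alike and lie in any order along rack_a, at y = -93, -31, 31 and 93 mm and x = 0 in its frame. Origin: centre of its underside, on the board (15 mm above the bench)
- dish_tall_core: black square dish, 54 x 54 mm outside, 46 mm inside, rim 9 mm and inner floor 4 mm above its underside, fixed on rack_a; the tall round core stands in it at the start. The four dishes are alike and lie in any order along rack_a, at y = -93, -31, 31 and 93 mm and x = 0 in its frame. Origin: centre of its underside, on the board (15 mm above the bench)
- dish_square_block: black square dish, 54 x 54 mm outside, 46 mm inside, rim 9 mm and inner floor 4 mm above its underside, fixed on rack_a; the square block stands in it at the start. The four dishes are alike and lie in any order along rack_a, at y = -93, -31, 31 and 93 mm and x = 0 in its frame. Origin: centre of its underside, on the board (15 mm above the bench)
- dish_crystal: black square dish, 54 x 54 mm outside, 46 mm inside, rim 9 mm and inner floor 4 mm above its underside, fixed on rack_a; the six-sided crystal stands in it at the start. The four dishes are alike and lie in any order along rack_a, at y = -93, -31, 31 and 93 mm and x = 0 in its frame. Origin: centre of its underside, on the board (15 mm above the bench)
- rack_a: the old, full rack: fixed wooden board, 80 mm (its x) by 316 mm (its y) by 15 mm thick, carrying the four loaded dishes in a row along y. A round brass knob (28 mm diameter, its top 35 mm above the bench) stands at its +y end, at y = +141 mm. Origin: centre of its underside, on the bench. Its y axis is within 0.35 rad of the world's; it may be to the robot's left or right
- rack_b: the new, empty rack: the same fixed board with four empty dishes of the same kind built in, centred at x = 0 and y = -93, -31, 31 and 93 mm in its frame, inner floors 19 mm and rims 24 mm above the bench. Its brass knob stands at the -y end, at y = -141 mm. Origin: centre of its underside, on the bench; y axis within 0.35 rad of the world's

How it is judged (in metres and radians):
At the end, for the whole second after the job is handed in: Each stone stands in the rack_b dish with the same place, counted from the brass knob, as its starting dish has on rack_a: within 12 mm of the dish's centre along x and y, foot within 4 mm of its floor, tilted under 0.12 rad, slower than 0.02 m/s, released (((y of dish_short_core in the frame of rack_a between -0.113 and -0.073 m and y of short_core in the frame of rack_b between 0.081 and 0.105 m) or (y of dish_short_core in the frame of rack_a between -0.051 and -0.011 m and y of short_core in the frame of rack_b between 0.019 and 0.043 m) or (y of dish_short_core in the frame of rack_a between 0.011 and 0.051 m and y of short_core in the frame of rack_b between -0.043 and -0.019 m) or (y of dish_short_core in the frame of rack_a between 0.073 and 0.113 m and y of short_core in the frame of rack_b between -0.105 and -0.081 m)) and x of short_core in the frame of rack_b between -0.012 and 0.012 m and z of short_core in the frame of rack_b between 0.015 and 0.023 m and angle between each of short_core, tall_core, square_block, crystal's own z axis and vertical below 0.12 rad and linear speed of each of short_core, tall_core, square_block, crystal below 0.02 m/s and contact force between the fingers and short_core below 0.05 N and ((y of dish_tall_core in the frame of rack_a between -0.113 and -0.073 m and y of tall_core in the frame of rack_b between 0.081 and 0.105 m) or (y of dish_tall_core in the frame of rack_a between -0.051 and -0.011 m and y of tall_core in the frame of rack_b between 0.019 and 0.043 m) or (y of dish_tall_core in the frame of rack_a between 0.011 and 0.051 m and y of tall_core in the frame of rack_b between -0.043 and -0.019 m) or (y of dish_tall_core in the frame of rack_a between 0.073 and 0.113 m and y of tall_core in the frame of rack_b between -0.105 and -0.081 m)) and x of tall_core in the frame of rack_b between -0.012 and 0.012 m and z of tall_core in the frame of rack_b between 0.015 and 0.023 m and contact force between the fingers and tall_core below 0.05 N and ((y of dish_square_block in the frame of rack_a between -0.113 and -0.073 m and y of square_block in the frame of rack_b between 0.081 and 0.105 m) or (y of dish_square_block in the frame of rack_a between -0.051 and -0.011 m and y of square_block in the frame of rack_b between 0.019 and 0.043 m) or (y of dish_square_block in the frame of rack_a between 0.011 and 0.051 m and y of square_block in the frame of rack_b between -0.043 and -0.019 m) or (y of dish_square_block in the frame of rack_a between 0.073 and 0.113 m and y of square_block in the frame of rack_b between -0.105 and -0.081 m)) and x of square_block in the frame of rack_b between -0.012 and 0.012 m and z of square_block in the frame of rack_b between 0.015 and 0.023 m and contact force between the fingers and square_block below 0.05 N and ((y of dish_crystal in the frame of rack_a between -0.113 and -0.073 m and y of crystal in the frame of rack_b between 0.081 and 0.105 m) or (y of dish_crystal in the frame of rack_a between -0.051 and -0.011 m and y of crystal in the frame of rack_b between 0.019 and 0.043 m) or (y of dish_crystal in the frame of rack_a between 0.011 and 0.051 m and y of crystal in the frame of rack_b between -0.043 and -0.019 m) or (y of dish_crystal in the frame of rack_a between 0.073 and 0.113 m and y of crystal in the frame of rack_b between -0.105 and -0.081 m)) and x of crystal in the frame of rack_b between -0.012 and 0.012 m and z of crystal in the frame of rack_b between 0.015 and 0.023 m and contact force between the fingers and crystal below 0.05 N); the robot touches nothing.
It also fails if it takes over 96 s, if anything falls off the work surface, if the arm or the gripper's body presses on something with over 40 N, if the wrist force passes 120 N, or if a joint passes its speed limit or range.

ROBOT

A 6-joint arm with a two-finger parallel gripper is mounted at the origin on the work surface. World frame = base frame: x ahead of the robot, y to its left, z up, the work surface at z = 0. Lengths are in mm, angles in degrees, forces in N, time in s.
With the tool pointing down it reaches from about 350 to 850 mm from the base axis. Payload 8.1 kg.
Tool frame: the origin (TCP) lies at the very end of the fingers, on their centre line; the grasp point (between the pads) lies 19 mm behind it; z points along the fingers, y is the direction in which the jaws open and shut (so a half turn about z gives the same grasp; the last joint's range is limited). The gripper opens to 85 mm and grips with 20 to 120 N. Pads are 22 mm wide; open, the fingers measure 114 mm over their backs; the gripper's body (76 mm by 85 mm) begins 54 mm behind the grasp point. The pads swing forward as they close: fully open they stand 13 mm farther back than shut.
Start: joints at [69.477, 7.471, 85.268, -0, 87.261, -4.893], TCP at [161.635, 577.823, 231.292] pointing down, gripper open.
Joint ranges: [-169.43, 169.43], [-51.17, 129.36], [1.28, 143.12], [-76.62, 256.62], [0, 156.53], [-152.29, 152.29]. Speed limits (degrees/s): [136.94, 136.94, 159.86, 180, 180, 180].

INTERFACE

Orientations are given as [roll, pitch, yaw] about the fixed x, y, z axes, in that order (R = Rz(yaw) Ry(pitch) Rx(roll)).
In Python, from bench import sensors, viewer, job gives the robot as it stands.
- The arm moves only by the shell command python3 -m pendant 'ROWS' [FORCE]. ROWS is JSON, one flat list of numbers, 5 for each row, row after row: the shift along the world's x, y, z in mm, then the turn about the world's z in rad, then the finger opening in mm, from 0 to 85.4. In form: [x, y, z, twist, hand, x, y, z, twist, hand, ...]. A call has 1 to 12 rows; each row shifts and turns the pose as measured when the row begins; what a row does not reach is not made up. A row lasts 1/12 s, in which the tool goes at most 41.7 mm and 7.16 degrees, less where a joint would pass 70% of its speed; a pose out of reach is approached as far as the arm can. A call with a gripper value outside its range is refused whole. The fingers move at their own pace and stop on an object; FORCE is the grip in N (left out, the last holds). Time passes only in rows, so rows that do not move let the fingers close. It gives the time, the measured TCP pose, the force and the opening at its end, in the units of the state.
- sensors.sense(): the state, without advancing time (a new reading comes with each control period).
- viewer.snapshot(name): name is "side" or "top"; returns a dict with "frame" (420x560x3 uint8, blue, green, red), "z_map" (420x560 float32, mm along the optical axis (not along the pixel's ray), 0 where there is no reading), "fx", "fy", "cx", "cy" (pixels), "view" (4x4, takes a point from world to camera coordinates). Camera axes: x right, y down, z forward; pixel columns grow to the right and rows downward; lengths in mm; the calibration is good to about 2 mm. A picture is of the moment at which its call begins.
- job.hand_in(): hands the job in, once; it reports no verdict.
The state is a dict: "time": time; "joint_pos": joint angles; "qd": joint speeds; "joint_efforts": joint torques, N m; "tool_pos": TCP position; "tcp_rot": TCP orientation; "ft_force": force on the tool from outside, world axes, zero at the start; "wrist_torque": the same for the moment, N m; "finger_gap": finger opening in mm.
Only numpy, scipy, OpenCV 4.12 (cv2) and the standard library are available. Lean on these libraries where they do the work, as an engineer would, in place of code of your own. Each camera call takes 0.05 s, during which the arm holds its last target.

## Working session

There is one attempt and no reset: what is moved stays moved. The work goes in short steps, Python scripts to look and compute and a shell command to move; the robot and the scene stay as the last step left them, time stands still between calls to the robot, and variables do not carry over. Pictures are saved under pics/ and viewed, and the job is handed in when it is done.

```bash
ls; mkdir -p pics
python3 - <<'E'
from bench import sensors, viewer
import cv2, numpy as np
print(sensors.sense())
for n in("side","top"):
    s=viewer.snapshot(n); cv2.imwrite(f"pics/{n}0.png",s["frame"]); np.savez(f"/tmp/{n}0.npz",**s)
    print(n,s["fx"],s["fy"],s["cx"],s["cy"]); print(np.round(s["view"],4))
E
```

```text
pics
{'time': 0.0, 'joint_pos': array([ 6.94781814e+01,  7.51517485e+00,  8.53294443e+01,  8.16616401e-04,
        8.72616304e+01, -4.89280361e+00]), 'qd': array([ 0.01723437, -0.01337001, -0.05165258, -0.06210001, -0.01739984,
       -0.03069779]), 'joint_efforts': array([-3.84870200e-04, -5.69402182e+01, -5.00551379e+01, -1.94834229e-04,
        1.46721618e-02,  7.11385884e-07]), 'tool_pos': array([161.42177439, 577.30661104, 230.24215664]), 'tcp_rot': array([-1.79894207e+02, -9.87483862e-03,  1.64370936e+02]), 'ft_force': array([-0.76706654, -0.0835397 ,  0.01352996]), 'wrist_torque': array([ 0.0218111 ,  0.02454607, -0.06124601]), 'finger_gap': 85.65664463111558}
side 390.21324207966285 390.21324207966285 272.3285650647304 214.54983793972113
[[-9.827000e-01 -1.849000e-01 -1.500000e-02  5.400969e+02]
 [-1.166000e-01  6.784000e-01 -7.254000e-01  1.124816e+02]
 [ 1.442000e-01 -7.111000e-01 -6.882000e-01  7.062176e+02]
 [ 0.000000e+00  0.000000e+00  0.000000e+00  1.000000e+00]]
top 530.4871256188513 530.4871256188513 281.820560033288 202.44154973110017
[[ 1.200000e-02 -9.999000e-01  4.200000e-03 -1.817540e+01]
 [-9.987000e-01 -1.220000e-02 -5.030000e-02  5.450024e+02]
 [ 5.030000e-02 -3.600000e-03 -9.987000e-01  9.726375e+02]
 [ 0.000000e+00  0.000000e+00  0.000000e+00  1.000000e+00]]
```

View pics/side0.png

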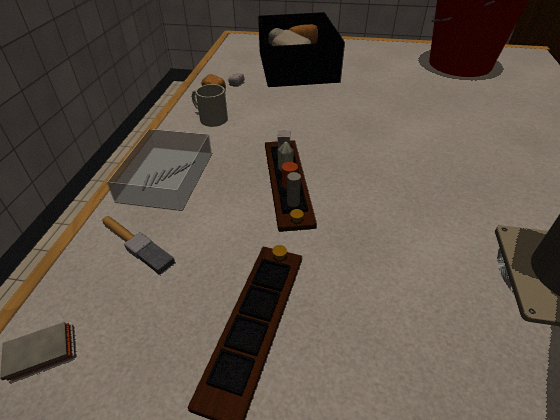

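View pics/top0.png

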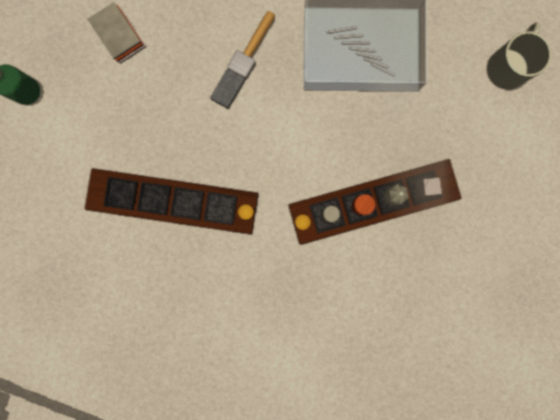

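The top view shows rack_a on the right with its knob at (303,222). From the knob its stones are tall grey (332,214), short red (365,205), crystal (398,195) and square (432,186). Rack_b is on the left with its knob at (245,212) and dishes at (221,208), (187,203), (154,198), (121,194). I'll enlarge both racks next.

Run:
```python
import cv2, numpy as np
t=np.load("/tmp/top0.npz"); s=np.load("/tmp/side0.npz")
def crop(f,x0,y0,w,h,k,name):
    c=cv2.resize(f[y0:y0+h,x0:x0+w],None,fx=k,fy=k,interpolation=cv2.INTER_CUBIC)
    c=cv2.convertScaleAbs(c,alpha=1.6,beta=15)
    for i in range(0,w,20): cv2.putText(c,str(x0+i),(i*k,10),0,.35,(0,255,0)); cv2.line(c,(i*k,12),(i*k,18),(0,255,0))
    for i in range(0,h,20): cv2.putText(c,str(y0+i),(0,i*k+4),0,.35,(0,255,0)); cv2.line(c,(24,i*k),(30,i*k),(0,255,0))
    cv2.imwrite(name,c)
crop(t["frame"],285,150,190,105,4,"pics/ta.png")
crop(t["frame"],80,155,190,90,4,"pics/tb.png")
crop(s["frame"],240,120,100,120,5,"pics/sa.png")
crop(s["frame"],185,235,130,120+60,3,"pics/sb.png")
z=t["z_map"]
for p in [(332,214),(365,205),(398,195),(432,186),(303,222),(245,212),(221,208),(187,203),(154,198),(121,194)]:
    V=t["view"];d=float(np.median(z[p[1]-1:p[1]+2,p[0]-1:p[0]+2]))
    c=np.array([(p[0]-t["cx"])/t["fx"]*d,(p[1]-t["cy"])/t["fy"]*d,d,1]); print(p,np.round(np.linalg.inv(V)@c,1)[:3])
```

```text
(332, 214) [522.5 -97.4  91.2]
(365, 205) [ 539.6 -157.3   69.8]
(398, 195) [ 556.7 -211.1   88.4]
(432, 186) [ 573.8 -272.7   78. ]
(303, 222) [509.  -50.4  33.9]
(245, 212) [525.9  55.2  35.4]
(221, 208) [533.2 100.6  19.9]
(187, 203) [541.7 163.4  20.5]
(154, 198) [550.2 224.6  19.8]
(121, 194) [556.9 285.7  19.6]
```

View pics/ta.png

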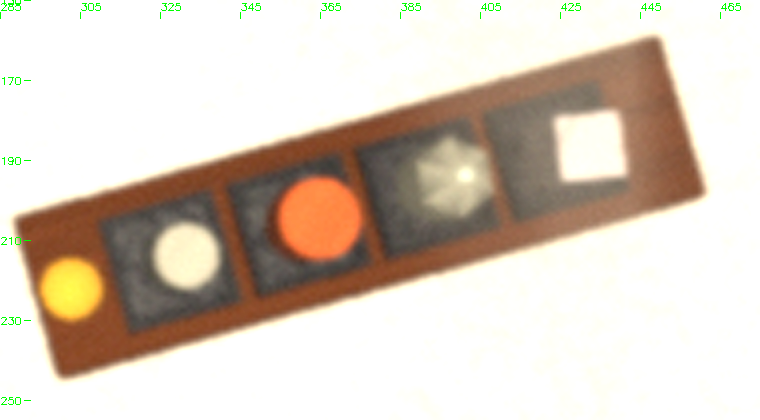

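View pics/tb.png

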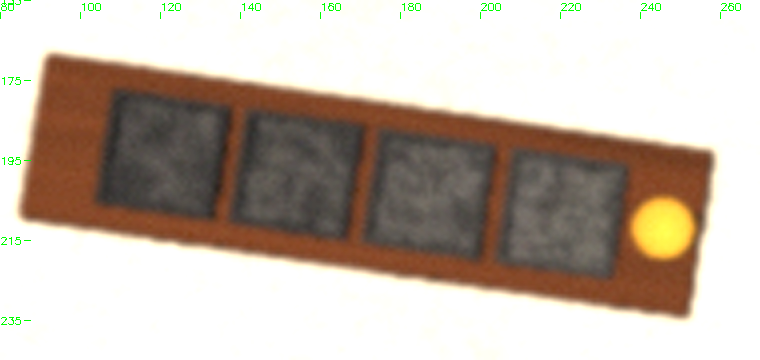

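View pics/sa.png

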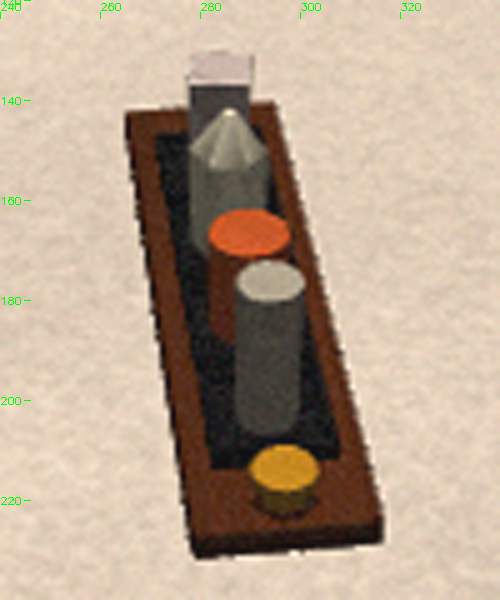

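View pics/sb.png

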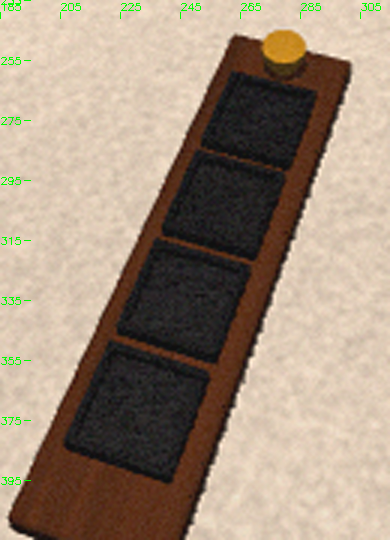

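The crops put the stone top centres at (332,214), (365,204), tip (401,193) and (432,186) in the top view. In the side view they are at (294,176), (290,166), (286,142) and (284,133). I'll triangulate from those.

```bash
cat > h.py <<'E'
import cv2, numpy as np
def P(s):
    K=np.array([[s["fx"],0,s["cx"]],[0,s["fy"],s["cy"]],[0,0,1.]]); return K@s["view"][:3]
def tri(s,t,ps,pt):
    X=cv2.triangulatePoints(P(s),P(t),np.array(ps,float).T,np.array(pt,float).T); return (X[:3]/X[3]).T
def onz(s,p,z):
    M=P(s); H=np.c_[M[:,0],M[:,1],M[:,2]*z+M[:,3]]
    return cv2.perspectiveTransform(np.array([p],float),np.linalg.inv(H))[0]
def unc(p,k,x0,y0): return (np.array(p,float)+.5)/k-.5+[x0,y0]
E
python3 - <<'E'
from h import *
t=np.load("/tmp/top0.npz"); s=np.load("/tmp/side0.npz")
A=lambda p:unc(p,4,285,150); B=lambda p:unc(p,4,80,155); SA=lambda p:unc(p,5,240,120); SB=lambda p:unc(p,3,185,235)
np.set_printoptions(precision=1,suppress=True)
names="tall short crystaltip square knobA".split()
X=tri(s,t,SA([(271,281),(249,233),(229,109),(221,68),(285,467)]),A([(187,256),(319,217),(466,174),(591,146),(72,289)]))
for n,x in zip(names,X):print(n,x)
print("B knob,dish1,dish4",tri(s,t,SB([(284,46),(261,120),(139,411)]),B([(663,228),(562,213),(163,154)])))
print("B dish2,3 top view z22",onz(t,B([(430,194),(299,175)]),22),"d1,4",onz(t,B([(562,213),(163,154)]),22))
c=onz(t,A([(15,217),(657,37),(705,194),(62,378)]),15);print("A corners",c,c.mean(0),cv2.minAreaRect(c.astype(np.float32)))
c=onz(t,B([(48,54),(712,152),(688,317),(21,217)]),15);print("B corners",c,c.mean(0),cv2.minAreaRect(c.astype(np.float32)))
c=onz(t,A([(554,117),(618,109),(627,176),(563,183)]),77);print("sq",c,c.mean(0),cv2.minAreaRect(c.astype(np.float32)))
c=onz(s,SA([(190,53),(254,55),(250,84),(189,82)]),77);print("sq side",c,c.mean(0))
# cluster by depth
z=t["z_map"];V=np.linalg.inv(t["view"]);v,u=np.mgrid[:420,:560];
W=np.stack([(u-t["cx"])/t["fx"]*z,(v-t["cy"])/t["fy"]*z,z,np.ones_like(z)],-1)@V.T
for n,(x,y,_),lo,hi in [("tall",X[0],85,97),("short",X[1],62,75),("cry",X[2],62,75),("sq",X[3],71,83)]:
    m=(abs(W[...,0]-x)<25)&(abs(W[...,1]-y)<25)&(W[...,2]>lo)&(W[...,2]<hi)&(z>0)
    p=W[m][:,:3]; print(n,m.sum(),np.median(p,0),cv2.minAreaRect(p[:,:2].astype(np.float32)))
E
```

```text
tall [522.9 -96.6  88.8]
short [ 541.2 -156.8   66.7]
crystaltip [ 559.6 -216.1   90.1]
square [ 573.3 -274.5   74.4]
knobA [509.  -49.9  31. ]
B knob,dish1,dish4 [[526.4  54.7  31.3]
 [532.8 102.4  17. ]
 [558.  287.3  17.8]]
B dish2,3 top view z22 [[541.4 162.9]
 [549.4 223.4]] d1,4 [[533.4 102. ]
 [558.3 286.2]]
A corners [[ 542.6  -23.8]
 [ 630.4 -322.5]
 [ 557.2 -344.6]
 [ 468.3  -46.4]] [ 549.6 -184.3] ((549.9150390625, -184.1715850830078), (77.63189697265625, 311.6039733886719), 16.599838256835938)
B corners [[604.7 343. ]
 [562.8  33.6]
 [486.2  43.6]
 [528.7 353.2]] [545.6 193.4] ((545.447265625, 193.30191040039062), (312.5601501464844, 77.3023452758789), 82.29120635986328)
sq [[ 586.2 -257.5]
 [ 590.1 -285.5]
 [ 560.8 -289.4]
 [ 557.4 -261.4]] [ 573.6 -273.5] ((573.58154296875, -273.4324035644531), (29.519977569580078, 28.24034309387207), 7.478710651397705)
sq side [[ 588.5 -281.3]
 [ 557.9 -284.4]
 [ 555.8 -258.8]
 [ 584.4 -255.9]] [ 571.6 -270.1]
tall 206 [522.7 -95.5  90.8] ((523.3707885742188, -94.99823760986328), (25.821956634521484, 25.743236541748047), 0.20168571174144745)
short 330 [ 541.3 -155.7   68.9] ((540.6256103515625, -155.83091735839844), (33.62344741821289, 35.302581787109375), 0.7142192721366882)
cry 102 [ 557.8 -207.6   72.2] ((559.6119384765625, -215.1679229736328), (35.09065246582031, 31.418270111083984), 70.2622299194336)
sq 283 [ 573.8 -271.8   76.8] ((573.591552734375, -272.55145263671875), (28.75707244873047, 29.712244033813477), 7.09682035446167)
```

The two views agree to about 3 mm. Heights come out at tall 89–91, short 67–69, crystal tip about 90 and square 74–77 mm. Next I need the crystal's yaw.

Run:
```python
from h import *
t=np.load("/tmp/top0.npz")
f=t["frame"][172:216,372:424]; c=cv2.resize(f,None,fx=14,fy=12+2,interpolation=cv2.INTER_CUBIC)[:600]
c=cv2.createCLAHE(2,(2,2)).apply(cv2.cvtColor(c,cv2.COLOR_BGR2GRAY))
c=cv2.cvtColor(c,cv2.COLOR_GRAY2BGR)
# overlay hexagon at z=71, tip centre, candidate yaw angles, corner ticks
M=P(t)
for a,col in [(0,(0,0,255)),(15,(0,255,0)),(30,(255,0,0)),(45,(0,255,255))]:
    pts=[]
    for k in range(6):
        th=np.radians(a+60*k); q=M@[559.5+18*np.cos(th),-215.5+18*np.sin(th),71,1]; q=q[:2]/q[2]
        pts.append(((q-[372,172]+.5)*14-.5))
    for p in pts: cv2.circle(c,tuple(int(v) for v in p),4,col,-1)
cv2.imwrite("pics/cry.png",c)
```

```text
(no output)
```

View pics/cry.png

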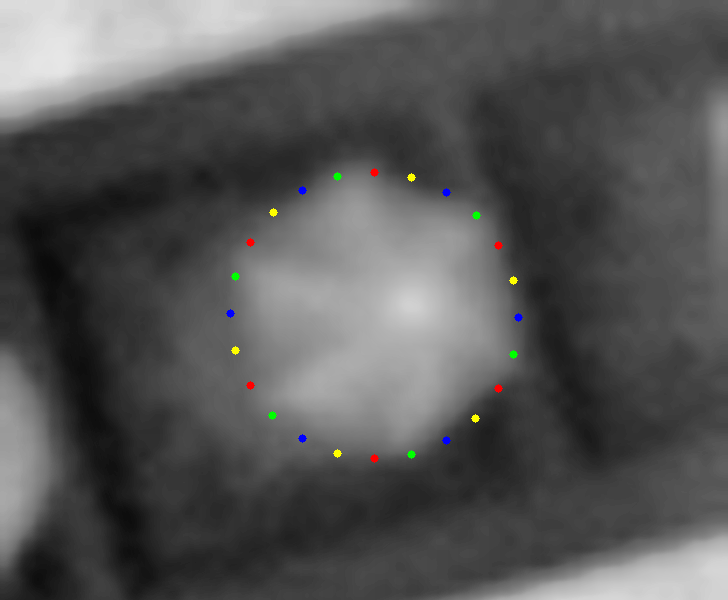

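The hexagon corners fall between the 0° and 15° overlays, so the crystal's yaw is about 9°. I'll grip its flats with the jaw axis at 39°. I start with the tall core, moving over it with jaws along rack x.

```bash
python3 -m pendant '[18,-34,0,-0.085,85,18,-34,0,-0.085,85,18,-34,0,-0.085,85,18,-34,0,-0.085,85,18,-34,0,-0.085,85,18,-34,0,-0.085,85,18,-34,0,-0.085,85,18,-34,0,-0.085,85,18,-34,0,-0.085,85,18,-34,0,-0.085,85,18,-34,0,-0.085,85,18,-34,0,-0.085,85]' 40
```

```text
time: 1.1
tool_pos: [375.1, 153.7, 221.3]
tcp_rot: [-179.3, -0.1, 104.1]
ft_force: [0.4, 0.2, -0.3]
finger_gap: 84.9
```

```bash
python3 -m pendant '[19,-31,-8,0.01,85,19,-31,-8,0.01,85,19,-31,-8,0.01,85,19,-31,-8,0.01,85,19,-31,-8,0,85,19,-31,-8,0,85,19,-31,-8,0,85,10,-20,-5,0,85,0,0,0,0,85,0,0,0,0,85]'
```

```text
time: 1.93
tool_pos: [522.4, -105.0, 154.6]
tcp_rot: [-179.3, -0.1, 105.5]
ft_force: [1.0, 0.2, 0.4]
finger_gap: 84.5
```

```bash
python3 -m pendant '[1,9,0,0.008,85,0,0,-15,0,85,0,0,-20,0,85,0,0,-20,0,85,0,0,-20,0,85,0,0,-20,0,85,0,0,-10,0,85,0,0,0,0,85]'
python3 - <<'E'
from bench import viewer
import cv2
for n in("side","top"):
    s=viewer.snapshot(n); f=s["frame"]
    f=f[100:250,210:370] if n=="side" else f[130:270,270:480]
    cv2.imwrite(f"pics/{n}1.png",cv2.convertScaleAbs(cv2.resize(f,None,fx=3.5,fy=3.5),alpha=1.8))
E
```

```text
time: 2.6
tool_pos: [522.9, -83.6, 49.5]
tcp_rot: [-179.6, -0.2, 106.6]
ft_force: [-0.3, 1.4, -0.2]
finger_gap: 85.3
```

View pics/side1.png

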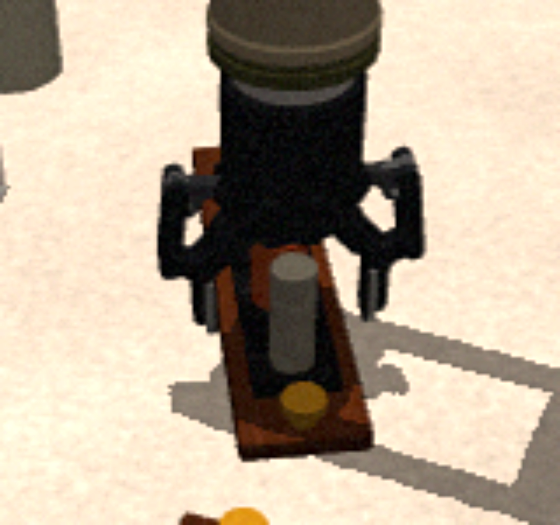

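Run:
```python
from h import *
from bench import viewer,sensors
for i in range(3): 
    s=viewer.snapshot("side"); st=sensors.sense(); print(st["tool_pos"],st["tcp_rot"],st["qd"].round(2))
M=P(s);p=st["tool_pos"]
for q in [p,[523,-95.5,91],[523,-95.5,19]]:
    r=M@np.r_[q,1]; r=r[:2]/r[2]; print((r-[210,100])*3.5)
a=np.radians(16.6)
for sg in(1,-1):
  for dz in (0,13):
    r=M@np.r_[p+np.array([sg*45*np.cos(a),sg*45*np.sin(a),dz]),1]; print(sg,dz,(r[:2]/r[2]-[210,100])*3.5)
```

```text
[525.1622909  -85.00577954  52.56291259] [-1.79864658e+02 -2.62816455e-02  1.06554669e+02] [-0.61 -0.44 -1.1  -0.01 -0.28 -0.06]
[525.68331186 -85.45925828  53.03588429] [-1.79918213e+02  1.08629440e-02  1.06530805e+02] [-0.53 -0.17 -0.6  -0.09 -0.22  0.02]
[525.93639754 -85.72094555  53.20425816] [-1.79946221e+02  2.86019747e-02  1.06512815e+02] [-0.46  0.04 -0.2  -0.05 -0.23  0.  ]
[283.07354897 323.73674714]
[291.8441655  263.32484644]
[289.2382026  356.74807638]
1 0 [207.24083714 329.73555731]
1 13 [206.78358582 312.72495274]
-1 0 [358.35892928 317.78123409]
-1 13 [359.59413766 300.76115843]
```

```bash
python3 -m pendant '[-1,-5,-3,0,85,-1,-5,-3,0,85,0,0,0,0,85,0,0,0,0,85,0,0,0,0,85]'
```

```text
time: 3.27
tool_pos: [526.5, -98.4, 50.6]
tcp_rot: [179.7, 0.2, 106.4]
ft_force: [0.3, 1.0, 0.1]
finger_gap: 84.7
```

```bash
python3 -m pendant '[-3,2,-4,0,85,0,0,0,0,85,0,0,0,0,85,0,0,0,0,85]'
```

```text
time: 3.6
tool_pos: [523.0, -96.3, 46.1]
tcp_rot: [179.7, 0.2, 106.4]
ft_force: [0.4, 0.5, -0.5]
finger_gap: 85.1
```

```bash
python3 -m pendant '[0,0,0,0,20,0,0,0,0,20,0,0,0,0,20,0,0,0,0,20,0,0,0,0,20,0,0,0,0,20,0,0,0,0,20,0,0,0,0,20,0,0,0,0,20]' 40
```

```text
time: 4.35
tool_pos: [523.1, -96.0, 46.2]
tcp_rot: [179.8, 0.2, 106.4]
ft_force: [-1.0, -0.2, 0.5]
finger_gap: 26.1
```

```bash
python3 -m pendant '[0,0,0,0,20,0,0,5,0,20,0,0,10,0,20,0,0,15,0,20,0,0,20,0,20,0,0,20,0,20,0,0,15,0,20,0,0,5,0,20,0,0,0,0,20,0,0,0,0,20]'
python3 - <<'E'
from bench import viewer
import cv2
s=viewer.snapshot("side"); f=s["frame"][60:250,210:370]
cv2.imwrite(f"pics/side2.png",cv2.convertScaleAbs(cv2.resize(f,None,fx=3,fy=3),alpha=1.8))
E
```

```text
time: 5.18
tool_pos: [521.3, -95.5, 143.4]
tcp_rot: [179.8, 0.2, 106.4]
ft_force: [0.3, 0.2, -1.3]
finger_gap: 26.1
```

View pics/side2.png

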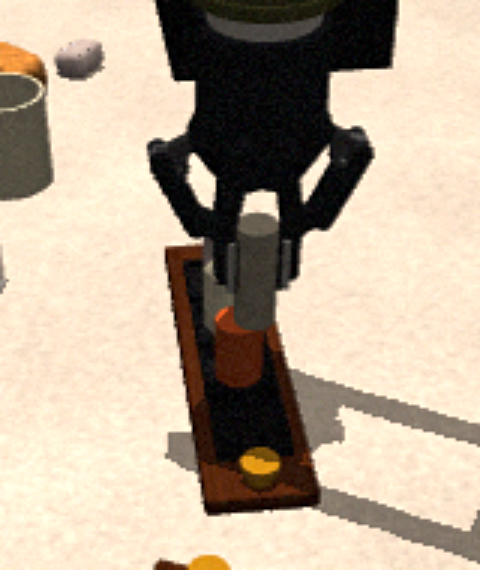

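The tall core is held upright at TCP z 143, so its foot is 27 mm below the TCP. I carry it to rack_b dish 1.

```bash
python3 -m pendant '[1,15,0,-0.03,20,1,25,0,-0.05,20,1,28,0,-0.06,20,1,28,0,-0.06,20,2,28,0,-0.06,20,2,28,0,-0.06,20,2,15,0,-0.05,20,1,5,0,-0.02,20,0,0,0,0,20,0,0,0,0,20,0,0,0,0,20]'
```

```text
time: 6.15
tool_pos: [523.0, 83.2, 128.7]
tcp_rot: [-178.9, 0.2, 82.9]
ft_force: [0.7, -1.0, -0.3]
finger_gap: 26.0
```

```bash
python3 -m pendant '[5,9,-5,-0.01,20,5,9,-10,0,20,0,0,-15,0,20,0,0,-15,0,20,0,0,-8,0,20,0,0,0,0,20,0,0,0,0,20,0,0,0,0,20]'
```

```text
time: 6.82
tool_pos: [534.8, 99.5, 71.5]
tcp_rot: [-178.9, 0.2, 81.9]
ft_force: [0.3, 0.9, -1.7]
finger_gap: 26.0
```

```bash
python3 -m pendant '[-1.5,2,-5,0,20,0,0,-7,0,20,0,0,-6,0,20,0,0,-3,0,20,0,0,0,0,20,0,0,0,0,20]'
```

```text
time: 7.32
tool_pos: [535.0, 101.5, 51.1]
tcp_rot: [-179.2, 0.2, 81.9]
ft_force: [-0.4, 0.2, -0.9]
finger_gap: 26.2
```

Run:
```python
from bench import viewer
import cv2
s=viewer.snapshot("side"); f=s["frame"][150:330,200:360]
cv2.imwrite(f"pics/side3.png",cv2.convertScaleAbs(cv2.resize(f,None,fx=3,fy=3),alpha=1.8))
```

```text
(no output)
```

View pics/side3.png

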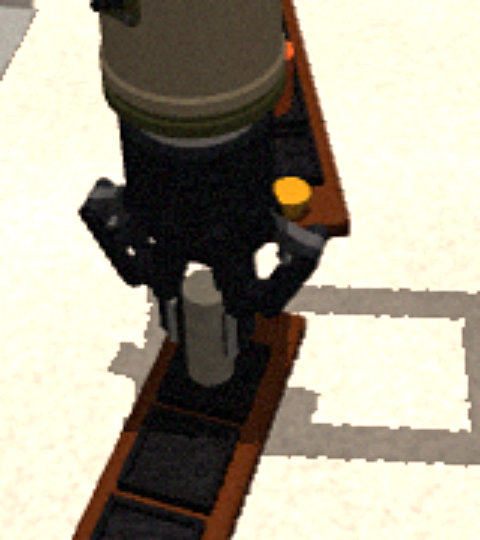

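The core hangs over the middle of dish 1, with its foot at about (210,380) in the crop. I lower it to contact.

```bash
python3 -m pendant '[-1,0,-2,0,20,0,0,-2,0,20,0,0,0,0,20,0,0,0,0,20]'; python3 -m pendant '[0,0,-1,0,20,0,0,0,0,20]'
```

```text
time: 7.7
tool_pos: [534.3, 101.6, 47.3]
tcp_rot: [-179.2, 0.1, 81.9]
ft_force: [-0.3, 0.6, -0.7]
finger_gap: 26.0
time: 7.87
tool_pos: [534.6, 101.6, 46.5]
tcp_rot: [-179.2, 0.1, 81.9]
ft_force: [0.5, 0.3, -0.4]
finger_gap: 26.2
```

```bash
python3 -m pendant '[0,0,-1,0,20,0,0,0,0,20]'
```

```text
time: 8.03
tool_pos: [535.0, 101.7, 46.6]
tcp_rot: [-179.3, 0.1, 81.9]
ft_force: [-0.5, -0.3, -1.1]
finger_gap: 25.9
```

```bash
python3 -m pendant '[0,0,0,0,30,0,0,0,0,34,0,0,0,0,40,0,0,0,0,50,0,0,0,0,60,0,0,0,0,60,0,0,10,0,60,0,0,25,0,60,0,0,25,0,70,0,0,25,0,85,0,0,15,0,85,0,0,0,0,85]'
python3 - <<'E'
from bench import viewer
import cv2
s=viewer.snapshot("side"); f=s["frame"][150:330,200:360]
cv2.imwrite(f"pics/side4.png",cv2.convertScaleAbs(cv2.resize(f,None,fx=3,fy=3),alpha=1.8))
E
```

```text
time: 9.03
tool_pos: [532.7, 101.4, 152.0]
tcp_rot: [-179.1, 0.2, 81.9]
ft_force: [-0.0, 0.4, 0.7]
finger_gap: 85.0
```

View pics/side4.png

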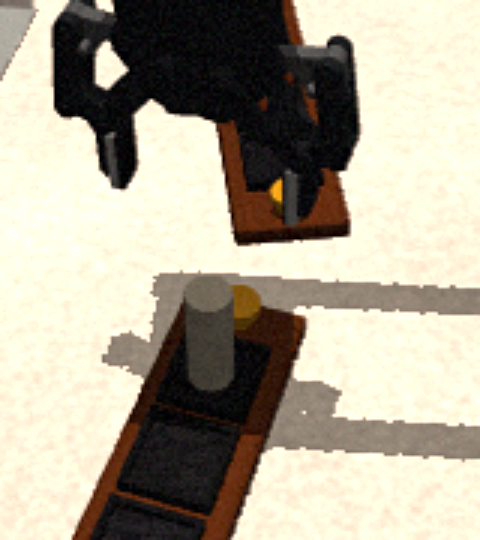

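The tall core stands in dish 1. Next is the short core at (541,-156).

```bash
python3 -m pendant '[0,-20,1,0.04,85,1,-32,2,0.06,85,1,-32,2,0.06,85,1,-32,2,0.06,85,1,-32,2,0.06,85,1,-32,2,0.06,85,1,-32,2,0.06,85,1,-28,1,0.03,85,1,-15,0,0,85,0,0,0,0,85,0,0,0,0,85,0,0,0,0,85]'
```

```text
time: 10.08
tool_pos: [531.3, -162.1, 150.6]
tcp_rot: [-178.2, -0.4, 107.9]
ft_force: [-0.3, -0.2, 0.3]
finger_gap: 84.6
```

```bash
python3 -m pendant '[5,3,0,-0.02,85,4,2,-10,0,85,0,0,-20,0,85,0,0,-20,0,85,0,0,-20,0,85,0,0,-15,0,85,0,0,0,0,85,0,0,0,0,85,0,0,0,0,85]'
```

```text
time: 10.83
tool_pos: [539.2, -145.3, 56.0]
tcp_rot: [-178.0, -0.7, 107.5]
ft_force: [0.2, -0.3, 0.1]
finger_gap: 84.9
```

```bash
python3 -m pendant '[1,-5,0,-0.02,85,1,-5,-7,0,85,0,0,-7,0,85,0,0,-4,0,85,0,0,0,0,85,0,0,0,0,85,0,0,0,0,85]'
```

```text
time: 11.42
tool_pos: [544.4, -157.3, 40.2]
tcp_rot: [-178.3, -0.4, 106.3]
ft_force: [0.6, 0.4, 0.3]
finger_gap: 84.9
```

```bash
python3 -m pendant '[-3,1,-3,0,85,0,0,0,0,85,0,0,0,0,85,0,0,0,0,85]'; python3 -m pendant '[0,0,0,0,25,0,0,0,0,25,0,0,0,0,25,0,0,0,0,25,0,0,0,0,25,0,0,0,0,25,0,0,0,0,25,0,0,0,0,25,0,0,0,0,25]' 40
```

```text
time: 11.75
tool_pos: [541.3, -156.2, 37.4]
tcp_rot: [-178.3, -0.4, 106.3]
ft_force: [0.1, -0.3, 0.1]
finger_gap: 85.0
time: 12.5
tool_pos: [541.7, -156.2, 38.1]
tcp_rot: [-178.4, -0.4, 106.3]
ft_force: [0.4, 1.1, 0.3]
finger_gap: 33.7
```

```bash
python3 -m pendant '[0,0,5,0,25,0,0,10,0,25,0,0,18,0,25,0,0,20,0,25,0,0,20,0,25,0,0,18,0,25,0,0,5,0,25,0,0,0,0,25,0,0,0,0,25]'
```

```text
time: 13.25
tool_pos: [539.3, -155.3, 140.4]
tcp_rot: [-178.2, -0.5, 106.3]
ft_force: [0.4, 0.1, -1.6]
finger_gap: 33.8
```

```bash
python3 -m pendant '[1,15,1,-0.03,25,1,28,1,-0.05,25,1,32,2,-0.06,25,1,32,2,-0.06,25,1,32,2,-0.06,25,1,32,2,-0.06,25,1,32,2,-0.05,25,1,32,2,-0.03,25,1,32,1,0,25,1,25,0,0,25,1,12,0,0,25,0,0,0,0,25]'; python3 -m pendant '[0,0,0,0,25,0,0,0,0,25]'
```

```text
time: 14.25
tool_pos: [539.2, 160.4, 139.2]
tcp_rot: [-176.9, -0.4, 81.8]
ft_force: [-1.2, 0.1, -1.3]
finger_gap: 34.1
time: 14.42
tool_pos: [538.0, 159.8, 137.0]
tcp_rot: [-176.8, -0.3, 81.9]
ft_force: [-0.2, 0.3, -0.8]
finger_gap: 34.0
```

```bash
python3 -m pendant '[2,2,-5,0,25,0,0,-12,0,25,0,0,-15,0,25,0,0,-15,0,25,0,0,-12,0,25,0,0,-6,0,25,0,0,0,0,25,0,0,0,0,25,0,0,0,0,25]'
```

```text
time: 15.17
tool_pos: [539.8, 153.5, 63.7]
tcp_rot: [-176.6, -0.1, 81.4]
ft_force: [0.2, 1.4, -1.8]
finger_gap: 33.9
```

```bash
python3 -m pendant '[1,5,-2,0,25,0,4,-5,0,25,0,0,-6,0,25,0,0,-3,0,25,0,0,0,0,25,0,0,0,0,25,0,0,0,0,25]'
```

```text
time: 15.75
tool_pos: [543.1, 164.6, 49.0]
tcp_rot: [-176.9, -0.2, 81.4]
ft_force: [0.0, 0.3, -2.0]
finger_gap: 33.7
```

Run:
```python
from bench import viewer
import cv2
s=viewer.snapshot("side"); f=s["frame"][170:350,180:340]
cv2.imwrite(f"pics/side5.png",cv2.convertScaleAbs(cv2.resize(f,None,fx=3,fy=3),alpha=1.8))
```

```text
(no output)
```

View pics/side5.png

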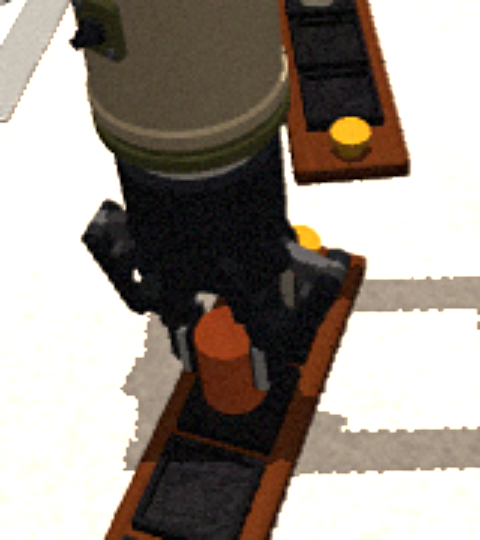

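The red core hangs over dish 2, with its foot at about (235,405) and slightly tilted. I lower it.

```bash
python3 -m pendant '[-1,-1,-4,0,25,0,0,-3,0,25,0,0,-2,0,25,0,0,0,0,25,0,0,0,0,25]'; python3 -m pendant '[0,0,-1,0,25,0,0,0,0,25,0,0,0,0,25]'
```

```text
time: 16.22
tool_pos: [542.3, 163.2, 39.5]
tcp_rot: [-176.9, -0.2, 81.4]
ft_force: [0.2, 0.4, -1.0]
finger_gap: 34.1
time: 16.47
tool_pos: [542.5, 163.2, 38.6]
tcp_rot: [-176.9, -0.2, 81.4]
ft_force: [0.4, 0.0, -0.7]
finger_gap: 34.2
```

```bash
python3 -m pendant '[0,0,-1,0,25,0,0,0,0,25]'; python3 -m pendant '[0,0,0,0,38,0,0,0,0,42,0,0,0,0,48,0,0,0,0,58,0,0,0,0,65,0,0,0,0,65,0,0,10,0,65,0,0,25,0,65,0,0,25,0,70,0,0,25,0,85,0,0,15,0,85,0,0,0,0,85]'
python3 - <<'E'
from bench import viewer,sensors
import cv2
s=viewer.snapshot("side"); f=s["frame"][170:350,180:340]
cv2.imwrite(f"pics/side6.png",cv2.convertScaleAbs(cv2.resize(f,None,fx=3,fy=3),alpha=1.8))
print(sensors.sense())
E
```

```text
time: 16.63
tool_pos: [542.8, 163.3, 38.6]
tcp_rot: [-177.0, -0.3, 81.4]
ft_force: [0.8, 0.4, -1.6]
finger_gap: 33.8
time: 17.63
tool_pos: [540.9, 162.9, 144.3]
tcp_rot: [-176.8, -0.2, 81.4]
ft_force: [0.1, -0.8, -0.0]
finger_gap: 85.1
{'time': 17.6833, 'joint_pos': array([10.75944797,  8.12698777, 93.96355796,  1.25688387, 80.86812863,
       19.11132695]), 'qd': array([-0.03533409,  1.90686246,  2.30453489, -0.08431888, -1.96482576,
       -0.02350869]), 'joint_efforts': array([ 1.98205904e-02, -5.36705768e+01, -4.58614147e+01,  1.39825498e-01,
        9.28433966e-01,  8.12824321e-03]), 'tool_pos': array([540.6831476 , 162.90234893, 143.11699992]), 'tcp_rot': array([-176.79958495,   -0.19221929,   81.41121784]), 'ft_force': array([0.84852915, 0.91470998, 0.34270557]), 'wrist_torque': array([ 0.02763403, -0.06905945, -0.00390905]), 'finger_gap': 84.73087318406418}
```

View pics/side6.png

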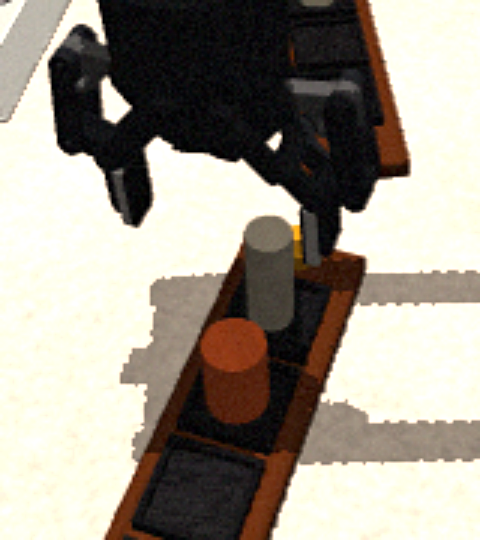

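```bash
python3 -m pendant '[1,-15,2,0,85,1,-25,2,0,85,1,-25,2,0,85,1,-25,2,0,85,1,-25,2,0,85,1,-25,2,0,85,1,-25,1,0,85,1,-25,1,0,85,1,-25,1,0,85,1,-25,1,0,85,1,-25,1,0,85,1,-25,1,0,85]'; python3 -m pendant '[1,-25,1,0,85,1,-25,1,0,85,1,-15,1,0,85,0,0,0,0,85,0,0,0,0,85,0,0,0,0,85]'
```

```text
time: 18.68
tool_pos: [543.2, -133.3, 146.2]
tcp_rot: [-175.7, -0.3, 81.9]
ft_force: [1.1, 0.9, 0.7]
finger_gap: 85.3
time: 19.18
tool_pos: [541.7, -204.6, 141.2]
tcp_rot: [-175.1, -0.4, 81.6]
ft_force: [-0.0, 0.9, -0.2]
finger_gap: 85.4
```

The tool has leaned about 5° over the last moves. I turn to the crystal's grip angle and test which motions bring the tilt back.

```bash
python3 -m pendant '[1,-1,1,0.07,85,1,-1,1,0.07,85,1,-1,1,0.07,85,1,-1,1,0.07,85,1,-1,1,0.07,85,1,-1,1,0.07,85,1,-1,1,0.07,85,1,-1,1,0.07,85,1,-1,1,0.07,85,1,-1,1,0.07,85,1,-1,1,0.07,85,0,0,0,0,85]'; python3 -m pendant '[0,0,30,0,85,0,0,30,0,85,0,0,0,0,85,0,0,0,0,85]';python3 -m pendant '[0,0,-10,0,85,0,0,-10,0,85,0,0,-10,0,85,0,0,-10,0,85,0,0,-10,0,85,0,0,0,0,85,0,0,0,0,85]'
```

```text
time: 20.18
tool_pos: [553.0, -196.6, 148.0]
tcp_rot: [-174.9, -0.9, 128.9]
ft_force: [-0.4, 1.3, -0.5]
finger_gap: 84.7
time: 20.52
tool_pos: [551.3, -190.6, 206.9]
tcp_rot: [-174.8, -1.3, 128.7]
ft_force: [-0.3, 1.4, -1.6]
finger_gap: 85.2
time: 21.1
tool_pos: [547.9, -187.3, 144.8]
tcp_rot: [-174.5, -1.8, 128.5]
ft_force: [0.1, -0.5, 0.9]
finger_gap: 85.1
```

```bash
python3 -m pendant '[-30,0,0,0,85,-30,0,0,0,85,0,0,0,0,85,0,0,0,0,85]'; python3 -m pendant '[0,0,0,0,85,0,0,0,0,85]';python3 -m pendant '[10,0,0,0,85,10,0,0,0,85,10,0,0,0,85,10,0,0,0,85,10,0,0,0,85,10,0,0,0,85,0,0,0,0,85,0,0,0,0,85,0,0,0,0,85]'
```

```text
time: 21.43
tool_pos: [483.0, -186.0, 138.9]
tcp_rot: [-174.3, -2.3, 128.5]
ft_force: [0.1, 0.2, 1.0]
finger_gap: 85.2
time: 21.6
tool_pos: [483.5, -186.4, 139.5]
tcp_rot: [-174.3, -2.2, 128.5]
ft_force: [-0.5, 0.2, -0.3]
finger_gap: 85.0
time: 22.35
tool_pos: [554.8, -187.8, 144.1]
tcp_rot: [-174.6, -1.7, 128.6]
ft_force: [1.1, 0.1, -0.4]
finger_gap: 84.9
```

```bash
python3 -m pendant '[0,0,5,0,85,0,0,5,0,85,0,0,5,0,85,0,0,5,0,85,0,0,5,0,85,0,0,5,0,85,0,0,5,0,85,0,0,5,0,85,0,0,5,0,85,0,0,5,0,85,0,0,0,0,85,0,0,0,0,85]'; python3 -m pendant '[0,0,-41,0,85,0,0,0,0,85,0,0,0,0,85]'; python3 -m pendant '[0,-30,0,0,85,0,0,0,0,85,0,0,0,0,85]'
```

```text
time: 23.35
tool_pos: [554.0, -188.3, 202.0]
tcp_rot: [-174.7, -1.5, 128.5]
ft_force: [-0.5, 0.5, -0.6]
finger_gap: 84.8
time: 23.6
tool_pos: [555.2, -188.8, 162.4]
tcp_rot: [-174.8, -1.4, 128.5]
ft_force: [1.1, -1.3, 2.1]
finger_gap: 85.3
time: 23.85
tool_pos: [555.6, -219.0, 165.0]
tcp_rot: [-174.8, -1.4, 128.6]
ft_force: [0.2, 0.0, 0.3]
finger_gap: 85.2
```

Single-row steps with settling hold the tilt, while sustained outward or upward runs reduce it. I'll use those runs to level the tool.

```bash
python3 -m pendant '[-40,0,0,0,85,0,0,0,0,85,0,0,0,0,85,-40,0,0,0,85,0,0,0,0,85,0,0,0,0,85,-40,0,0,0,85,0,0,0,0,85,0,0,0,0,85]'; python3 -m pendant '[12,0,6,0,85,12,0,6,0,85,12,0,6,0,85,12,0,6,0,85,12,0,6,0,85,12,0,6,0,85,12,0,6,0,85,12,0,6,0,85,12,0,6,0,85,0,0,0,0,85,0,0,0,0,85]'
```

```text
time: 24.6
tool_pos: [421.8, -212.3, 154.0]
tcp_rot: [-174.0, -3.0, 128.7]
ft_force: [1.0, -0.9, 0.1]
finger_gap: 85.2
time: 25.52
tool_pos: [554.6, -216.5, 233.8]
tcp_rot: [-174.9, -1.0, 128.9]
ft_force: [0.1, 0.6, -1.1]
finger_gap: 85.1
```

```bash
python3 -m pendant '[0,0,-35,0,85,0,0,0,0,85,0,0,0,0,85,0,0,-35,0,85,0,0,0,0,85,0,0,0,0,85,0,0,-25,0,85,0,0,0,0,85,0,0,0,0,85]'; python3 -m pendant '[0,0,12,0,85,0,0,12,0,85,0,0,12,0,85,0,0,12,0,85,0,0,12,0,85,0,0,12,0,85,0,0,12,0,85,0,0,12,0,85,0,0,12,0,85,0,0,12,0,85,0,0,0,0,85,0,0,0,0,85]'
```

```text
time: 26.27
tool_pos: [560.6, -219.5, 155.1]
tcp_rot: [-175.4, -0.0, 128.9]
ft_force: [0.5, -0.5, 0.7]
finger_gap: 85.0
time: 27.27
tool_pos: [563.7, -221.1, 302.3]
tcp_rot: [-175.8, 0.8, 128.9]
ft_force: [0.2, 0.1, -0.3]
finger_gap: 85.1
```

```bash
cat >> h.py <<'E'
def lean():
    from bench import sensors
    from scipy.spatial.transform import Rotation as R
    s=sensors.sense(); z=R.from_euler("xyz",s["tcp_rot"],degrees=True).as_matrix()[:,2]
    a=np.radians(s["joint_pos"][0]); print("pos",s["tool_pos"].round(1),"lean xy deg",np.degrees(z[:2]).round(2),"rad/tan",np.degrees([z[0]*np.cos(a)+z[1]*np.sin(a),-z[0]*np.sin(a)+z[1]*np.cos(a)]).round(2),"j",s["joint_pos"].round(1))
E
python3 -c "from h import *;lean()"
python3 -m pendant '[0,15,0,0,85,0,15,0,0,85,0,15,0,0,85,0,15,0,0,85,0,15,0,0,85,0,0,0,0,85,0,0,0,0,85]'; python3 -c "from h import *;lean()"
python3 -m pendant '[0,-35,0,0,85,0,0,0,0,85,0,0,0,0,85,0,-35,0,0,85,0,0,0,0,85,0,0,0,0,85]'; python3 -c "from h import *;lean()"
```

```text
pos [ 563.7 -221.1  302.3] lean xy deg [-2.8  -3.26] rad/tan [-1.25 -4.11] j [-23.8   8.8  76.6  -4.1  95.9 -63. ]
time: 27.85
tool_pos: [560.9, -136.8, 295.8]
tcp_rot: [-175.5, 0.3, 128.9]
ft_force: [0.6, 0.4, 0.4]
finger_gap: 85.0
pos [ 560.9 -136.8  295.8] lean xy deg [-3.33 -3.02] rad/tan [-2.35 -3.83] j [-16.4   5.5  80.8  -3.9  96.  -55.6]
time: 28.35
tool_pos: [559.8, -206.7, 292.2]
tcp_rot: [-175.3, -0.0, 129.1]
ft_force: [1.1, -0.1, -0.3]
finger_gap: 85.0
pos [ 559.8 -206.7  292.2] lean xy deg [-3.62 -2.93] rad/tan [-2.21 -4.1 ] j [-22.7   8.4  78.   -4.1  95.7 -62.1]
```

```bash
python3 -m pendant '[0,-5,-38,0,85,0,0,0,0,85,0,0,0,0,85,0,-3,-38,0,85,0,0,0,0,85,0,0,0,0,85,0,0,-38,0,85,0,0,0,0,85,0,0,0,0,85,0,0,-38,0,85,0,0,0,0,85,0,0,0,0,85]'; python3 -c "from h import *;lean()"
```

```text
time: 29.35
tool_pos: [570.3, -216.2, 167.0]
tcp_rot: [-176.0, 1.4, 129.2]
ft_force: [0.9, -0.1, 1.2]
finger_gap: 85.0
pos [ 570.3 -216.2  167. ] lean xy deg [-2.16 -3.62] rad/tan [-0.57 -4.18] j [-23.1  11.9  87.2  -4.2  81.5 -61.5]
```

```bash
python3 -m pendant '[-10,0,-20,0,85,0,0,0,0,85,0,0,0,0,85,0,0,-35,0,85,0,0,0,0,85,0,0,0,0,85,0,0,-30,0,85,0,0,0,0,85,0,0,0,0,85]'; python3 -c "from h import *;lean()"
```

```text
time: 30.1
tool_pos: [575.6, -222.0, 114.2]
tcp_rot: [-176.9, 3.2, 129.2]
ft_force: [0.9, 0.9, 1.6]
finger_gap: 85.4
pos [ 575.6 -222.   114.2] lean xy deg [-0.33 -4.44] rad/tan [ 1.46 -4.21] j [-23.4  13.6  90.9  -4.4  74.  -61.3]
```

```bash
python3 -m pendant '[-4,2,-8,0,85,-4,2,-8,0,85,-4,2,-8,0,85,-3,0,-8,0,85,0,0,-8,0,85,0,0,-5,0,85,0,0,0,0,85,0,0,0,0,85,0,0,0,0,85]'; python3 -c "from h import *;lean()"
```

```text
time: 30.85
tool_pos: [561.2, -216.2, 71.9]
tcp_rot: [-177.1, 3.5, 129.1]
ft_force: [-0.3, 0.7, -0.3]
finger_gap: 85.3
pos [ 561.2 -216.2   71.9] lean xy deg [-0.02 -4.58] rad/tan [ 1.8  -4.21] j [-23.4  13.7  95.6  -4.5  68.9 -60.9]
```

```bash
python3 -m pendant '[-1,0,-10,0,85,0,0,-10,0,85,0,0,-10,0,85,0,0,-4,0,85,0,0,0,0,85,0,0,0,0,85]'; python3 -c "from h import *;lean()"
python3 - <<'E'
from bench import viewer
import cv2
s=viewer.snapshot("side"); f=s["frame"][80:230,210:370]
cv2.imwrite(f"pics/side7.png",cv2.convertScaleAbs(cv2.resize(f,None,fx=4,fy=4,interpolation=cv2.INTER_CUBIC),alpha=1.8))
E
```

```text
time: 31.35
tool_pos: [560.1, -216.3, 34.0]
tcp_rot: [-177.1, 3.5, 129.1]
ft_force: [-0.0, 0.6, 0.5]
finger_gap: 84.9
pos [ 560.1 -216.3   34. ] lean xy deg [-0.02 -4.58] rad/tan [ 1.8  -4.21] j [-23.4  16.4  96.8  -4.6  65.1 -60.6]
```

View pics/side7.png

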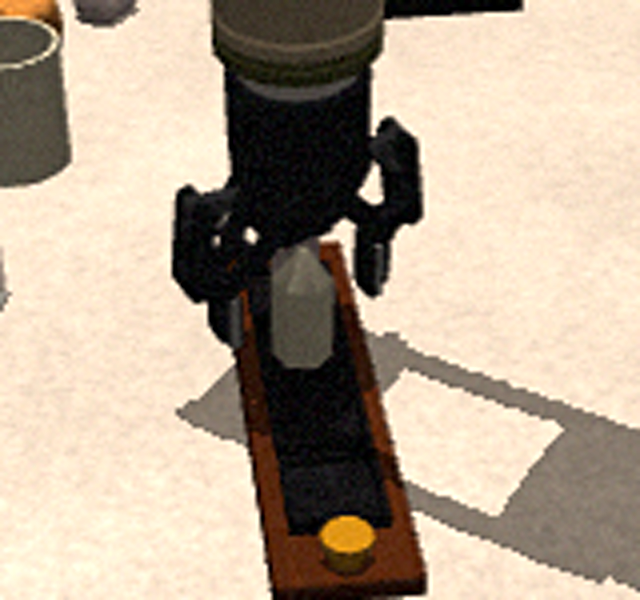

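The crystal at about (302,310) sits midway between the fingers at (230,320) and (370,275). I close the jaws.

```bash
python3 -m pendant '[0,0,0,0,22,0,0,0,0,22,0,0,0,0,22,0,0,0,0,22,0,0,0,0,22,0,0,0,0,22,0,0,0,0,22,0,0,0,0,22,0,0,0,0,22,0,0,0,0,22]' 40; python3 -c "from h import *;lean()"
```

```text
time: 32.23
tool_pos: [561.2, -216.7, 35.8]
tcp_rot: [-177.2, 3.7, 129.1]
ft_force: [0.3, 0.2, -1.2]
finger_gap: 35.2
pos [ 561.2 -216.7   35.8] lean xy deg [ 0.11 -4.64] rad/tan [ 1.95 -4.21] j [-23.4  16.3  96.7  -4.6  65.1 -60.6]
```

```bash
python3 -m pendant '[0,0,0,0,22,0,0,0,0,22,0,0,0,0,22,0,0,0,0,22]' 50
python3 - <<'E'
from bench import viewer
import cv2
s=viewer.snapshot("side"); f=s["frame"][110:210,240:350]
cv2.imwrite(f"pics/side8.png",cv2.convertScaleAbs(cv2.resize(f,None,fx=6,fy=6,interpolation=cv2.INTER_CUBIC),alpha=1.8))
E
```

```text
time: 32.57
tool_pos: [561.1, -216.7, 35.6]
tcp_rot: [-177.2, 3.7, 129.1]
ft_force: [0.4, 0.4, -1.1]
finger_gap: 34.7
```

View pics/side8.png

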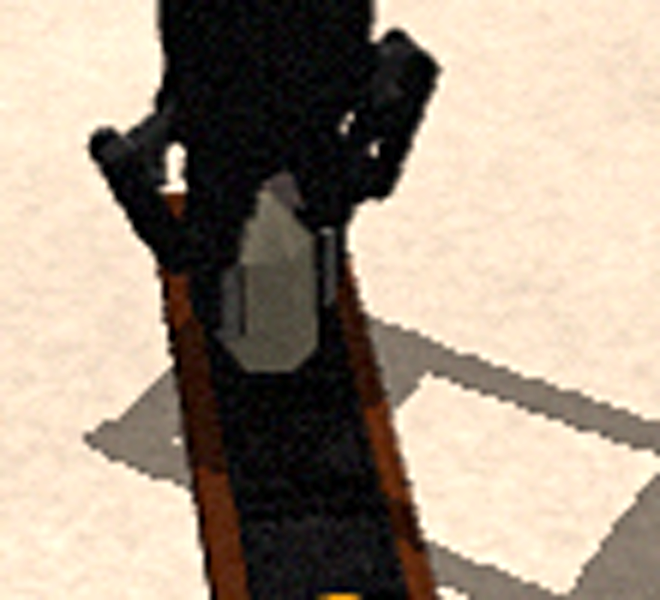

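Run:
```python
from h import *
s=np.load("/tmp/side0.npz")
p=unc([(225,340),(250,372),(300,372),(318,345)],6,240,110)
c=onz(s,p,19); print(c.round(1)); d=np.diff(c,axis=0); print(np.degrees(np.arctan2(d[:,1],d[:,0])).round(),np.hypot(*d.T).round(1))
# earlier pre-grasp crop side7: x4 offset 210,80
p=unc([(272,350),(283,364),(322,368),(332,353)],4,210,80)
c=onz(s,p,19); print(c.round(1)); d=np.diff(c,axis=0); print(np.degrees(np.arctan2(d[:,1],d[:,0])).round(),np.hypot(*d.T).round(1))
```

```text
[[ 578.4 -215.8]
 [ 565.1 -196.8]
 [ 545.8 -200.1]
 [ 541.5 -218.6]]
[ 125. -170. -103.] [23.2 19.5 19. ]
[[ 576.5 -212.6]
 [ 567.7 -200.1]
 [ 544.6 -200.1]
 [ 541.  -215.5]]
[ 125.  180. -103.] [15.2 23.2 15.8]
```

```bash
python3 -m pendant '[0,0,0,0,15,0,0,0,0,15,0,0,0,0,15,0,0,0,0,15,0,0,0,0,15,0,0,0,0,15]' 60; python3 -c "from h import *;lean()"
```

```text
time: 33.12
tool_pos: [561.1, -216.6, 35.6]
tcp_rot: [-177.1, 3.7, 129.1]
ft_force: [0.3, 0.2, -1.2]
finger_gap: 34.4
pos [ 561.1 -216.6   35.6] lean xy deg [ 0.09 -4.63] rad/tan [ 1.93 -4.21] j [-23.4  16.3  96.7  -4.6  65.1 -60.6]
```

```bash
python3 -m pendant '[0,0,5,0,15,0,0,8,0,15,0,0,10,0,15,0,0,10,0,15,0,0,5,0,15,0,0,0,0,15,0,0,0,0,15]'; python3 -c "from h import *;lean()"
python3 - <<'E'
from bench import viewer
import cv2
s=viewer.snapshot("side"); f=s["frame"][90:190,240:350]
cv2.imwrite(f"pics/side9.png",cv2.convertScaleAbs(cv2.resize(f,None,fx=6,fy=6,interpolation=cv2.INTER_CUBIC),alpha=2.2))
s=viewer.snapshot("top"); f=s["frame"][140:260,330:470]
cv2.imwrite(f"pics/top9.png",cv2.convertScaleAbs(cv2.resize(f,None,fx=5,fy=5,interpolation=cv2.INTER_CUBIC),alpha=1.8))
E
```

```text
time: 33.7
tool_pos: [561.8, -217.0, 79.6]
tcp_rot: [-177.2, 3.8, 129.1]
ft_force: [0.2, 0.4, -1.5]
finger_gap: 34.6
pos [ 561.8 -217.    79.6] lean xy deg [ 0.22 -4.68] rad/tan [ 2.07 -4.21] j [-23.4  13.1  95.5  -4.5  69.4 -61. ]
```

View pics/side9.png

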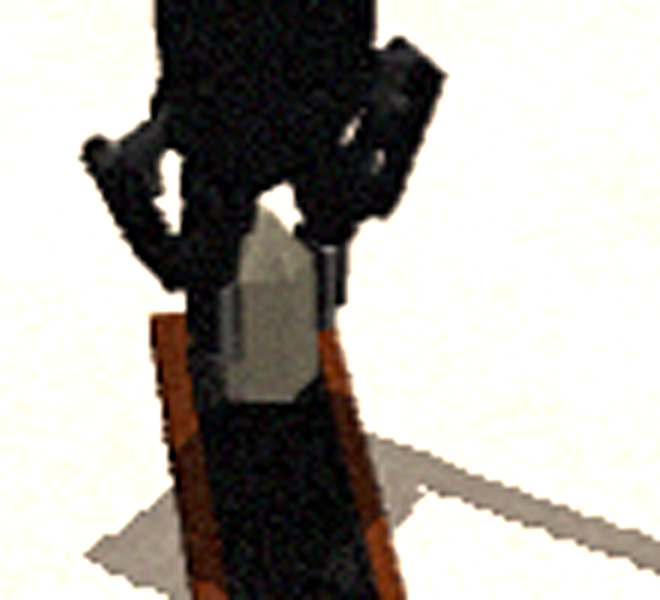

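The crystal is held upright and clear of its dish. I carry it high in settled steps to dish 3 at (549.7,224).

```bash
python3 -m pendant '[0,0,20,0,15,0,0,25,0,15,0,0,20,0,15,0,0,10,0,15,0,0,0,0,15,0,0,0,0,15]'; python3 -c "from h import *;lean()"; python3 -m pendant '[0,30,0,0,15,0,0,0,0,15,0,38,0,0,15,0,0,0,0,15,0,38,0,0,15,0,0,0,0,15,0,38,0,0,15,0,0,0,0,15,0,38,0,0,15,0,0,0,0,15,0,0,0,0,15]';python3 -c "from h import *;lean()"
```

```text
time: 34.3
tool_pos: [557.8, -215.2, 151.0]
tcp_rot: [-177.0, 3.3, 129.1]
ft_force: [-0.2, -0.2, -2.3]
finger_gap: 34.7
pos [ 557.8 -215.2  151. ] lean xy deg [-0.3  -4.45] rad/tan [ 1.49 -4.2 ] j [-23.4   8.9  92.3  -4.3  77.3 -61.6]
time: 35.22
tool_pos: [550.0, -31.5, 132.8]
tcp_rot: [-176.2, 2.3, 129.1]
ft_force: [0.4, -0.0, -0.7]
finger_gap: 34.5
pos [550.  -31.5 132.8] lean xy deg [-1.47 -4.14] rad/tan [-1.04 -4.27] j [ -5.8   5.2  98.3  -4.4  77.6 -43.9]
```

```bash
python3 -m pendant '[0,10,25,0,15,0,0,0,0,15,0,38,6,0,15,0,0,0,0,15,0,38,6,0,15,0,0,0,0,15,0,38,6,0,15,0,0,0,0,15,0,38,6,0,15,0,0,0,0,15,0,0,0,0,15]';python3 -c "from h import *;lean()"
```

```text
time: 36.13
tool_pos: [547.7, 127.6, 171.0]
tcp_rot: [-175.8, 1.7, 129.0]
ft_force: [-0.8, -0.9, -0.9]
finger_gap: 34.7
pos [547.7 127.6 171. ] lean xy deg [-2.13 -3.97] rad/tan [-2.8  -3.53] j [ 10.2   6.7  92.6  -3.6  83.6 -28.3]
```

```bash
python3 -m pendant '[0,16,0,-0.08,15,0,16,0,-0.08,15,0,16,0,-0.08,15,0,16,0,-0.08,15,0,16,0,-0.08,15,0,12,0,-0.08,15,0,0,0,-0.08,15,0,0,0,-0.08,15,0,0,0,-0.08,15,0,0,0,0,15,0,0,0,0,15,0,0,0,0,15]';python3 -c "from h import *;lean()"
```

```text
time: 37.13
tool_pos: [548.0, 214.8, 161.6]
tcp_rot: [-175.3, 1.6, 85.8]
ft_force: [0.4, -1.3, -1.0]
finger_gap: 34.9
pos [548.  214.8 161.6] lean xy deg [-4.77 -1.25] rad/tan [-4.93  0.14] j [16.3 12.9 86.7  0.1 85.4 20.6]
```

```bash
python3 -m pendant '[0,5,-30,0,15,0,0,0,0,15,0,0,0,0,15,0,4,-30,0,15,0,0,0,0,15,0,0,0,0,15,0,0,-30,0,15,0,0,0,0,15,0,0,0,0,15]';python3 -c "from h import *;lean()"
```

```text
time: 37.88
tool_pos: [553.4, 222.7, 81.5]
tcp_rot: [-175.9, 1.4, 86.3]
ft_force: [0.2, 0.2, 0.5]
finger_gap: 34.7
pos [553.4 222.7  81.5] lean xy deg [-4.19 -1.14] rad/tan [-4.34  0.12] j [16.9 17.7 89.7  0.1 76.9 20.6]
```

```bash
python3 -m pendant '[-3,0,-8,0,15,0,0,-8,0,15,0,0,-6,0,15,0,0,0,0,15,0,0,0,0,15]';python3 -c "from h import *;lean()";  python3 - <<'E'
from bench import viewer
import cv2
s=viewer.snapshot("side"); f=s["frame"][210:360,180:320]
cv2.imwrite(f"pics/side10.png",cv2.convertScaleAbs(cv2.resize(f,None,fx=4,fy=4,interpolation=cv2.INTER_CUBIC),alpha=2))
E
```

```text
time: 38.3
tool_pos: [553.3, 223.3, 64.7]
tcp_rot: [-176.3, 1.3, 86.3]
ft_force: [0.7, 0.3, -0.8]
finger_gap: 34.6
pos [553.3 223.3  64.7] lean xy deg [-3.78 -1.03] rad/tan [-3.92  0.12] j [17.  18.4 90.7  0.1 74.8 20.7]
```

View pics/side10.png

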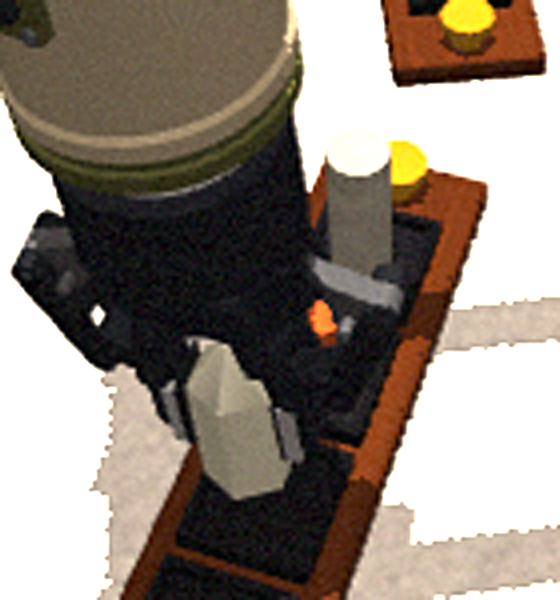

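Run:
```python
from h import *
s=np.load("/tmp/side0.npz");M=P(s)
for z in (19,40,47):
    q=M@[549.7,224,z,1]; print(z,(q[:2]/q[2]-[180,210]+.5)*4-.5)
```

```text
19 [264.51251205 494.65817672]
40 [261.12720289 466.40987606]
47 [259.96215355 456.68826348]
```

Run:
```python
from h import *
from bench import viewer
s=viewer.snapshot("side"); z=s["z_map"];V=np.linalg.inv(s["view"])
for (a,b) in [(205,462),(235,498),(284,488),(245,470),(230,430),(262,440),(215,345),(220,400)]:
    u=(a+.5)/4-.5+180; v=(b+.5)/4-.5+210
    d=float(z[int(round(v)),int(round(u))]); print((a,b),(V@[(u-s["cx"])/s["fx"]*d,(v-s["cy"])/s["fy"]*d,d,1])[:3].round(1))
```

```text
(205, 462) [567.9 234.2  54.8]
(235, 498) [554.6 243.1  48.2]
(284, 488) [543.  219.3  18. ]
(245, 470) [549.9 241.1  65.9]
(230, 430) [553.9 240.   89.9]
(262, 440) [543.8 236.2  80.1]
(215, 345) [562.6 220.9 112.3]
(220, 400) [557.2 237.1 103.6]
```

```bash
python3 -m pendant '[-2,-2,-6,0,15,0,0,-6,0,15,0,0,-5,0,15,0,0,0,0,15,0,0,0,0,15]';python3 -c "from h import *;lean()";  python3 - <<'E'
from h import *
from bench import viewer
s=viewer.snapshot("side"); f=s["frame"][230:360,190:310]
cv2.imwrite(f"pics/side11.png",cv2.convertScaleAbs(cv2.resize(f,None,fx=5,fy=4.6,interpolation=cv2.INTER_CUBIC)[:600],alpha=2))
E
```

```text
time: 38.82
tool_pos: [551.2, 221.1, 46.2]
tcp_rot: [-176.3, 1.3, 86.3]
ft_force: [0.2, -1.0, -1.3]
finger_gap: 34.4
pos [551.2 221.1  46.2] lean xy deg [-3.76 -1.02] rad/tan [-3.9   0.11] j [16.8 19.3 91.7  0.1 72.9 20.5]
```

View pics/side11.png

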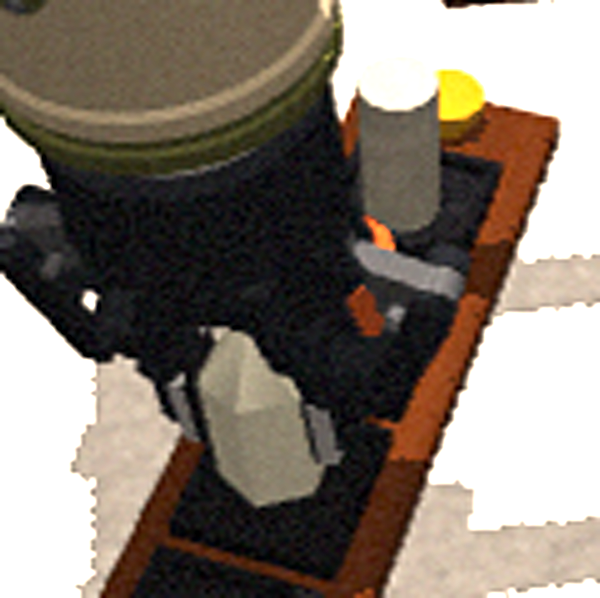

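```bash
python3 -m pendant '[0,0,-4,0,15,0,0,-3,0,15,0,0,0,0,15,0,0,0,0,15]';python3 -m pendant '[0,0,-1.5,0,15,0,0,0,0,15,0,0,0,0,15]';python3 -c "from h import *;lean()"
```

```text
time: 39.2
tool_pos: [551.2, 221.2, 38.5]
tcp_rot: [-176.3, 1.3, 86.3]
ft_force: [0.1, 0.3, -0.9]
finger_gap: 34.6
time: 39.45
tool_pos: [551.3, 221.2, 37.0]
tcp_rot: [-176.3, 1.3, 86.3]
ft_force: [0.6, 0.1, -0.7]
finger_gap: 34.6
pos [551.3 221.2  37. ] lean xy deg [-3.76 -1.02] rad/tan [-3.89  0.12] j [16.8 20.  91.9  0.1 72.  20.5]
```

```bash
python3 -m pendant '[0,0,-1.5,0,15,0,0,0,0,15,0,0,0,0,15]';python3 -m pendant '[0,0,0,0,37,0,0,0,0,40,0,0,0,0,44,0,0,0,0,50,0,0,0,0,58,0,0,0,0,58,0,0,0,0,58]';python3 -m pendant '[0,0,0,0,60]'
python3 - <<'E'
from h import *
from bench import viewer
s=viewer.snapshot("side"); f=s["frame"][230:360,190:310]
cv2.imwrite(f"pics/side12.png",cv2.convertScaleAbs(cv2.resize(f,None,fx=5,fy=4.6,interpolation=cv2.INTER_CUBIC)[:600],alpha=2))
E
```

```text
time: 39.7
tool_pos: [551.9, 221.4, 36.2]
tcp_rot: [-176.4, 1.2, 86.3]
ft_force: [-0.8, -0.2, -1.0]
finger_gap: 34.4
time: 40.28
tool_pos: [552.3, 221.5, 36.6]
tcp_rot: [-176.4, 1.2, 86.3]
ft_force: [-0.4, 0.3, -0.2]
finger_gap: 57.8
time: 40.37
tool_pos: [552.3, 221.5, 36.6]
tcp_rot: [-176.4, 1.2, 86.3]
ft_force: [-0.4, 0.5, 0.1]
finger_gap: 59.7
```

View pics/side12.png

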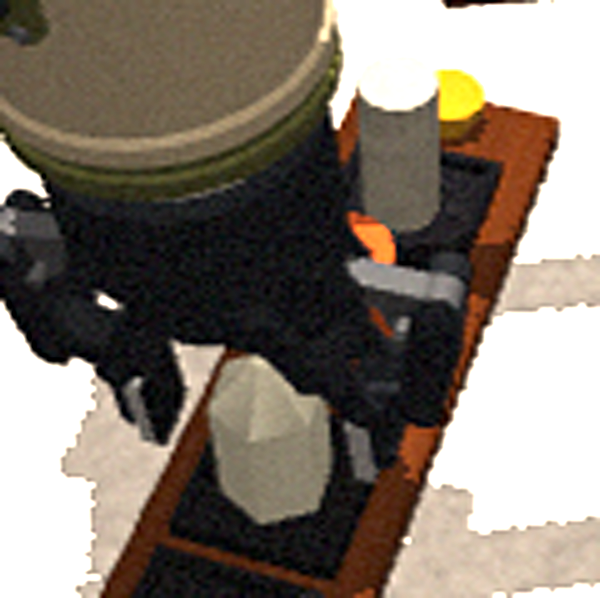

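The crystal stands upright in dish 3. I go up and over to the square block at (573.5,-273).

```bash
python3 -m pendant '[0,0,8,0,60,0,0,20,0,60,0,0,25,0,60,0,0,25,0,70,0,0,20,0,85,0,0,20,0,85,0,0,20,0,85,0,0,20,0,85,0,0,0,0,85,0,0,0,0,85]';python3 -c "from h import *;lean()"
python3 -m pendant '[0,-38,0,0,85,0,0,0,0,85,0,-38,3,0.03,85,0,0,0,0,85,0,-38,3,0.03,85,0,0,0,0,85,0,-38,3,0.03,85,0,0,0,0,85,0,-38,3,0.03,85,0,0,0,0,85,0,-38,3,0.03,85,0,0,0,0,85]';python3 -c "from h import *;lean()"
python3 -m pendant '[0,-38,0,0,85,0,0,0,0,85,0,-38,3,0.03,85,0,0,0,0,85,0,-38,3,0,85,0,0,0,0,85,0,-38,3,0,85,0,0,0,0,85,0,-38,3,0,85,0,0,0,0,85,0,-38,3,0,85,0,0,0,0,85]';python3 -c "from h import *;lean()"
```

```text
time: 41.25
tool_pos: [549.3, 220.6, 205.7]
tcp_rot: [-176.4, 1.2, 86.3]
ft_force: [-0.2, -0.4, -0.4]
finger_gap: 84.9
pos [549.3 220.6 205.7] lean xy deg [-3.72 -1.01] rad/tan [-3.85  0.12] j [16.8 10.7 84.5  0.1 88.7 20.6]
time: 42.25
tool_pos: [545.0, -9.7, 211.8]
tcp_rot: [-175.7, 1.5, 95.2]
ft_force: [-0.0, -0.1, 0.3]
finger_gap: 85.4
pos [545.   -9.7 211.8] lean xy deg [-4.12 -1.85] rad/tan [-3.95 -2.19] j [ -4.9   3.6  91.5  -2.2  88.8 -10. ]
time: 43.25
tool_pos: [540.2, -239.8, 218.5]
tcp_rot: [-175.0, 1.8, 96.1]
ft_force: [0.4, -0.1, 0.1]
finger_gap: 84.7
pos [ 540.2 -239.8  218.5] lean xy deg [-4.82 -2.32] rad/tan [-3.29 -4.22] j [-26.3   9.9  84.1  -4.2  89.3 -32.1]
```

```bash
python3 -m pendant '[5,-12,-35,0.01,85,0,0,0,0,85,0,0,0,0,85,5,-12,-35,0.01,85,0,0,0,0,85,0,0,0,0,85,0,0,-35,0,85,0,0,0,0,85,0,0,0,0,85]';python3 -c "from h import *;lean()"
```

```text
time: 44.0
tool_pos: [553.5, -268.0, 121.6]
tcp_rot: [-175.4, 2.4, 96.6]
ft_force: [0.7, 0.1, 1.5]
finger_gap: 84.9
pos [ 553.5 -268.   121.6] lean xy deg [-4.31 -2.91] rad/tan [-2.45 -4.59] j [-27.9  16.6  86.6  -4.7  79.2 -33.5]
```

```bash
python3 -m pendant '[0,0,14,0,85,0,0,14,0,85,0,0,14,0,85,0,0,14,0,85,0,0,14,0,85,0,0,14,0,85,0,0,14,0,85,0,0,14,0,85,0,0,14,0,85,0,0,14,0,85,0,0,0,0,85,0,0,0,0,85]';python3 -c "from h import *;lean()"
python3 -m pendant '[0,0,-40,0,85,0,0,0,0,85,0,0,0,0,85,0,0,-40,0,85,0,0,0,0,85,0,0,0,0,85,0,0,-40,0,85,0,0,0,0,85,0,0,0,0,85,0,0,-40,0,85,0,0,0,0,85,0,0,0,0,85]';python3 -c "from h import *;lean()"
```

```text
time: 45.0
tool_pos: [558.2, -264.5, 306.7]
tcp_rot: [-177.0, 3.5, 96.7]
ft_force: [-0.5, 0.4, -0.3]
finger_gap: 85.3
pos [ 558.2 -264.5  306.7] lean xy deg [-2.6  -3.84] rad/tan [-0.54 -4.6 ] j [-27.4  10.   74.8  -4.6  95.7 -34.4]
time: 46.0
tool_pos: [568.0, -268.8, 176.8]
tcp_rot: [-178.4, 4.6, 96.6]
ft_force: [0.8, -0.8, 2.0]
finger_gap: 85.1
pos [ 568.  -268.8  176.8] lean xy deg [-1.05 -4.7 ] rad/tan [ 1.22 -4.66] j [-27.3  12.7  85.3  -4.7  80.8 -33.1]
```

```bash
python3 -m pendant '[1,-1,-12,0.01,85,1,-1,-12,0,85,0,-1,-12,0,85,0,-1,-12,0,85,0,0,-12,0,85,0,0,-12,0,85,0,0,-12,0,85,0,0,-10,0,85,0,0,0,0,85,0,0,0,0,85]';python3 -c "from h import *;lean()"
```

```text
time: 46.83
tool_pos: [573.9, -275.4, 84.1]
tcp_rot: [-178.9, 4.9, 97.2]
ft_force: [0.7, 0.2, 0.6]
finger_gap: 84.7
pos [ 573.9 -275.4   84.1] lean xy deg [-0.45 -5.01] rad/tan [ 1.92 -4.65] j [-27.6  17.9  89.3  -4.9  71.  -33.2]
```

```bash
python3 -m pendant '[0,0,-10,0,85,0,0,-10,0,85,0,0,-10,0,85,0,0,-8,0,85,0,0,0,0,85,0,0,0,0,85]';python3 -c "from h import *;lean()"
python3 - <<'E'
from bench import viewer
import cv2
s=viewer.snapshot("side"); f=s["frame"][70:190,220:350]
cv2.imwrite(f"pics/side13.png",cv2.convertScaleAbs(cv2.resize(f,None,fx=5,fy=5,interpolation=cv2.INTER_CUBIC),alpha=2))
E
```

```text
time: 47.33
tool_pos: [574.2, -275.4, 42.6]
tcp_rot: [-179.0, 5.0, 97.2]
ft_force: [-0.4, -0.8, 0.6]
finger_gap: 85.1
pos [ 574.2 -275.4   42.6] lean xy deg [-0.41 -5.03] rad/tan [ 1.97 -4.65] j [-27.6  20.7  90.5  -5.1  66.9 -32.8]
```

View pics/side13.png

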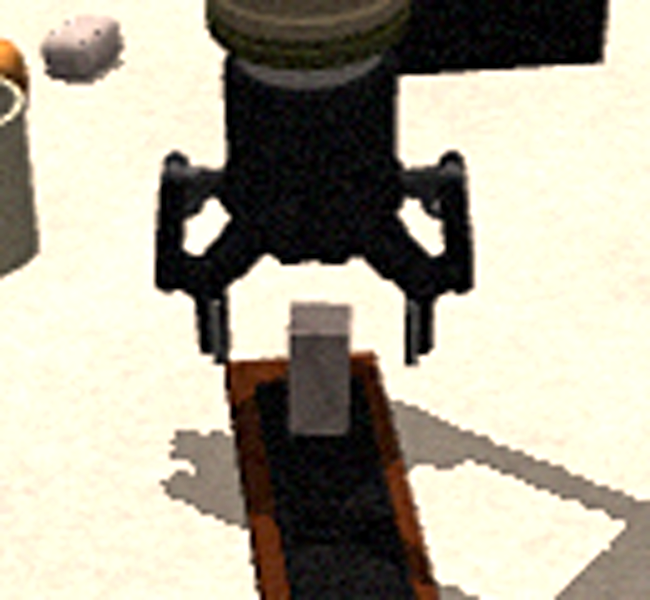

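The block (centre x 320) is midway between the fingers (215 and 418). I close the jaws.

```bash
python3 -m pendant '[0,0,0,0,18,0,0,0,0,18,0,0,0,0,18,0,0,0,0,18,0,0,0,0,18,0,0,0,0,18,0,0,0,0,18,0,0,0,0,18,0,0,0,0,18,0,0,0,0,18]' 50;python3 -m pendant '[0,0,8,0,18,0,0,15,0,18,0,0,20,0,18,0,0,20,0,18,0,0,20,0,18,0,0,20,0,18,0,0,5,0,18,0,0,0,0,18,0,0,0,0,18]';python3 -c "from h import *;lean()"
```

```text
time: 48.22
tool_pos: [575.3, -275.9, 44.7]
tcp_rot: [-179.1, 5.0, 97.2]
ft_force: [0.4, -0.2, -2.0]
finger_gap: 28.1
time: 48.97
tool_pos: [572.8, -274.6, 158.2]
tcp_rot: [-178.9, 4.9, 97.2]
ft_force: [-1.1, -0.7, -1.8]
finger_gap: 28.2
pos [ 572.8 -274.6  158.2] lean xy deg [-0.45 -5.  ] rad/tan [ 1.91 -4.64] j [-27.6  13.8  86.   -4.7  78.3 -33.8]
```

```bash
python3 -m pendant '[0,38,3,0,18,0,0,0,0,18,0,38,3,0,18,0,0,0,0,18,0,38,3,0,18,0,0,0,0,18,0,38,3,0,18,0,0,0,0,18,0,38,3,0,18,0,0,0,0,18,0,38,3,0,18,0,0,0,0,18]';python3 -c "from h import *;lean()"
python3 -m pendant '[0,38,3,0,18,0,0,0,0,18,0,38,3,-0.04,18,0,0,0,0,18,0,38,3,-0.04,18,0,0,0,0,18,0,38,3,-0.04,18,0,0,0,0,18,0,38,3,-0.04,18,0,0,0,0,18,0,38,3,-0.04,18,0,0,0,0,18]';python3 -c "from h import *;lean()"
```

```text
time: 49.97
tool_pos: [564.3, -45.5, 156.7]
tcp_rot: [-177.7, 4.2, 97.2]
ft_force: [0.0, 0.4, -1.4]
finger_gap: 28.3
pos [564.3 -45.5 156.7] lean xy deg [-1.75 -4.46] rad/tan [-1.21 -4.63] j [ -6.8   6.5  94.4  -4.7  80.4 -13.1]
time: 50.97
tool_pos: [557.6, 180.2, 157.1]
tcp_rot: [-176.4, 4.0, 85.8]
ft_force: [0.0, 0.1, -0.7]
finger_gap: 28.2
pos [557.6 180.2 157.1] lean xy deg [-3.85 -3.69] rad/tan [-4.65 -2.6 ] j [14.5 12.6 87.5 -2.6 84.5 19.2]
```

```bash
python3 -m pendant '[0,36,3,-0.02,18,0,0,0,0,18,0,36,3,0,18,0,0,0,0,18,0,30,0,0,18,0,0,0,0,18,0,0,0,0,18]';python3 -c "from h import *;lean()"
python3 -m pendant '[0,0,-25,0,18,0,0,0,0,18,0,0,0,0,18,0,0,-25,0,18,0,0,0,0,18,0,0,0,0,18]';python3 -c "from h import *;lean()"
```

```text
time: 51.55
tool_pos: [554.1, 284.4, 152.8]
tcp_rot: [-175.7, 4.1, 85.3]
ft_force: [-0.7, 0.5, -2.3]
finger_gap: 28.7
pos [554.1 284.4 152.8] lean xy deg [-4.66 -3.7 ] rad/tan [-5.74 -1.55] j [23.4 19.3 80.1 -1.6 86.4 28.4]
time: 52.05
tool_pos: [554.5, 282.3, 102.8]
tcp_rot: [-175.6, 4.0, 85.4]
ft_force: [1.1, 0.6, 0.0]
finger_gap: 28.4
pos [554.5 282.3 102.8] lean xy deg [-4.73 -3.63] rad/tan [-5.78 -1.48] j [23.1 21.7 82.5 -1.5 81.6 28.2]
```

```bash
python3 -m pendant '[2,0,-25,0,18,0,0,0,0,18,0,0,0,0,18,1,0,-15,0,18,0,0,0,0,18,0,0,0,0,18]';python3 -c "from h import *;lean()"
python3 - <<'E'
from h import *
from bench import viewer
s=viewer.snapshot("side"); f=s["frame"][260:400,170:310]
cv2.imwrite(f"pics/side14.png",cv2.convertScaleAbs(cv2.resize(f,None,fx=4,fy=4,interpolation=cv2.INTER_CUBIC),alpha=2))
M=P(s)
for z in (19,35,40):
    q=M@[558,285.5,z,1]; print(z,(q[:2]/q[2]-[170,260]+.5)*4-.5)
E
```

```text
time: 52.55
tool_pos: [561.9, 282.7, 71.2]
tcp_rot: [-176.0, 3.8, 85.3]
ft_force: [0.0, 0.5, -0.1]
finger_gap: 28.2
pos [561.9 282.7  71.2] lean xy deg [-4.26 -3.41] rad/tan [-5.25 -1.48] j [22.9 24.  83.1 -1.5 78.2 28.1]
19 [243.18230941 441.53662943]
35 [239.21612176 421.40064623]
40 [237.9444821  414.94464439]
```

View pics/side14.png

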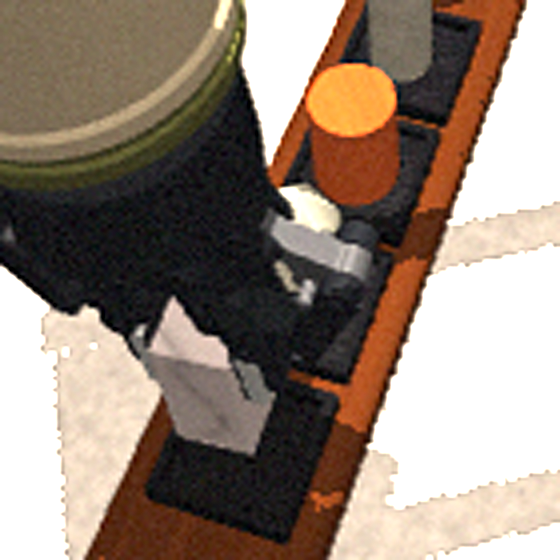

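```bash
python3 -m pendant '[-5,-3,-6,0,18,0,0,-6,0,18,0,0,-4,0,18,0,0,0,0,18,0,0,0,0,18]';python3 -c "from h import *;lean()"
python3 - <<'E'
from h import *
from bench import viewer
s=viewer.snapshot("side"); f=s["frame"][260:400,170:310]
cv2.imwrite(f"pics/side15.png",cv2.convertScaleAbs(cv2.resize(f,None,fx=4,fy=4,interpolation=cv2.INTER_CUBIC),alpha=2))
E
```

```text
time: 53.02
tool_pos: [556.2, 279.5, 54.5]
tcp_rot: [-176.1, 3.7, 85.3]
ft_force: [-0.4, -0.6, -0.6]
finger_gap: 28.3
pos [556.2 279.5  54.5] lean xy deg [-4.24 -3.4 ] rad/tan [-5.22 -1.49] j [22.8 24.1 84.8 -1.5 76.4 28.1]
```

View pics/side15.png

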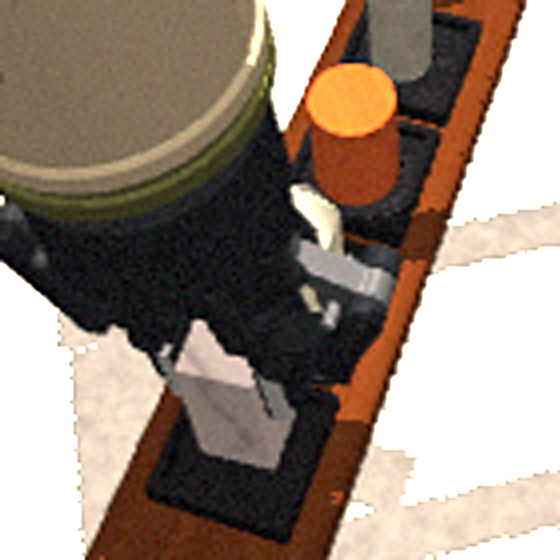

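```bash
python3 -m pendant '[0,0,-4,0,18,0,0,-3,0,18,0,0,0,0,18,0,0,0,0,18]';python3 -m pendant '[0,0,-2,0,18,0,0,0,0,18,0,0,0,0,18]'
```

```text
time: 53.4
tool_pos: [556.3, 279.7, 46.9]
tcp_rot: [-176.1, 3.7, 85.3]
ft_force: [-0.7, -0.1, -1.1]
finger_gap: 28.4
time: 53.65
tool_pos: [557.0, 280.0, 45.7]
tcp_rot: [-176.1, 3.7, 85.3]
ft_force: [0.2, 0.0, -0.9]
finger_gap: 28.5
```

```bash
python3 -m pendant '[0,0,-1,0,18,0,0,0,0,18]' 20;python3 -m pendant '[0,0,0,0,30,0,0,0,0,32,0,0,0,0,36,0,0,0,0,42,0,0,0,0,50,0,0,0,0,55,0,0,0,0,55]';python3 -c "from h import *;lean()"
python3 - <<'E'
from h import *
from bench import viewer
s=viewer.snapshot("side"); f=s["frame"][260:400,170:310]
cv2.imwrite(f"pics/side16.png",cv2.convertScaleAbs(cv2.resize(f,None,fx=4,fy=4,interpolation=cv2.INTER_CUBIC),alpha=2))
E
```

```text
time: 53.82
tool_pos: [557.3, 280.1, 45.6]
tcp_rot: [-176.2, 3.7, 85.3]
ft_force: [-0.7, 1.2, -1.4]
finger_gap: 28.0
time: 54.4
tool_pos: [557.7, 280.3, 45.5]
tcp_rot: [-176.2, 3.7, 85.3]
ft_force: [-0.6, 0.9, -1.1]
finger_gap: 54.9
pos [557.7 280.3  45.5] lean xy deg [-4.07 -3.33] rad/tan [-5.04 -1.49] j [22.8 24.8 84.9 -1.5 75.4 28.1]
```

View pics/side16.png

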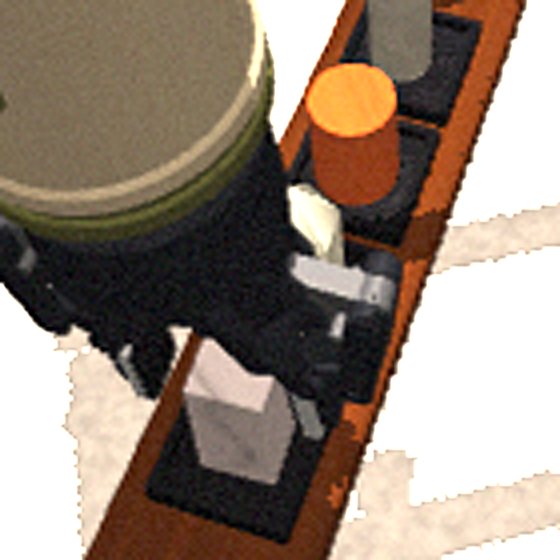

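```bash
python3 -m pendant '[0,0,5,0,55,0,0,8,0,55,0,0,20,0,55,0,0,25,0,55,0,0,30,0,70,0,0,30,0,80,0,0,30,0,85,0,0,0,0,85]'; python3 -m pendant '[-5,-36,0,0,85,-5,-36,0,0,85,-5,-36,0,0,85,-5,-36,0,0,85,-5,-36,0,0,85,-5,-36,0,0,85,-5,-36,0,0,85,-5,-36,0,0,85,-5,-36,0,0,85,-5,-36,0,0,85,-5,-36,0,0,85,0,0,0,0,85]';python3 -m pendant '[0,-20,0,0,85,0,0,0,0,85,0,0,0,0,85]'
python3 - <<'E'
from h import *
from bench import viewer
s=viewer.snapshot("side");t=viewer.snapshot("top"); f=s["frame"][200:400,170:330]
cv2.imwrite("pics/sideF.png",cv2.convertScaleAbs(cv2.resize(f,None,fx=3,fy=3,interpolation=cv2.INTER_CUBIC),alpha=1.8))
cv2.imwrite("pics/topF.png",cv2.convertScaleAbs(cv2.resize(t["frame"][155:245,80:270],None,fx=4,fy=4,interpolation=cv2.INTER_CUBIC),alpha=1.6,beta=15))
z=t["z_map"];V=np.linalg.inv(t["view"]);v,u=np.mgrid[:420,:560]
W=np.stack([(u-t["cx"])/t["fx"]*z,(v-t["cy"])/t["fy"]*z,z,np.ones_like(z)],-1)@V.T
for n,x,y,h in [("tall",533,101.5,91),("short",541.3,162.7,69),("cry",549.7,224,80),("sq",558,285.5,77)]:
    m=(abs(W[...,0]-x)<26)&(abs(W[...,1]-y)<26)&(abs(W[...,2]-h)<(6 if n!="cry" else 12))
    p=W[m][:,:3];r=cv2.minAreaRect(p[:,:2].astype(np.float32)); d=np.array(r[0])-[x,y]; c,q=np.cos(np.radians(-7.7)),np.sin(np.radians(-7.7))
    print(n,m.sum(),np.round(r[0],1),np.round(r[1],1),"err rack frame",round(c*d[0]+q*d[1],1),round(-q*d[0]+c*d[1],1),"z",np.percentile(p[:,2],[5,50,95]).round(1))
E
```

```text
time: 55.12
tool_pos: [554.1, 278.7, 201.4]
tcp_rot: [-176.0, 3.8, 85.3]
ft_force: [1.3, 0.5, 1.5]
finger_gap: 85.0
time: 56.12
tool_pos: [497.0, -130.3, 216.9]
tcp_rot: [-177.3, 3.6, 85.7]
ft_force: [-0.5, 0.4, -0.4]
finger_gap: 85.0
time: 56.37
tool_pos: [496.7, -153.5, 219.4]
tcp_rot: [-177.5, 3.6, 85.4]
ft_force: [0.1, 0.6, 0.8]
finger_gap: 85.0
tall 206 [535.6 101.7] [26.8 26.5] err rack frame 2.6 0.6 z [88.3 91.3 94. ]
short 331 [542.6 163.2] [34.9 34.4] err rack frame 1.2 0.7 z [66.5 69.3 72.3]
cry 274 [551.6 223.1] [30.  33.8] err rack frame 2.0 -0.7 z [70.5 78.1 88.8]
sq 291 [556.7 283.5] [29.3 29.1] err rack frame -1.0 -2.2 z [74.  77.1 80.1]
```

View pics/topF.png

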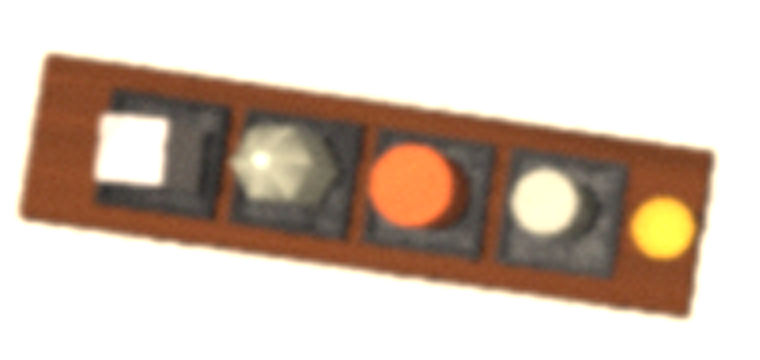

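View pics/sideF.png

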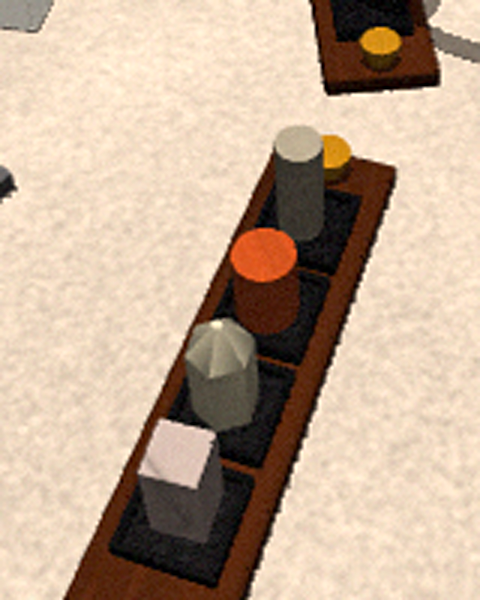

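All four stand upright in their dishes in the right order: tall (545,202), red (412,186), crystal (260,160) and square (132,150), counted from the knob at (663,228) in the enlarged top view. Each is within about 3 mm of its dish centre at the right height. The arm is clear, so I hand in.

```bash
python3 -m pendant '[0,0,0,0,85,0,0,0,0,85,0,0,0,0,85]'; python3 -c "
from bench import job; print(job.hand_in())"
```

```text
time: 56.72
tool_pos: [497.4, -150.3, 219.6]
tcp_rot: [-177.5, 3.6, 85.6]
ft_force: [0.2, -0.3, -0.3]
finger_gap: 85.0
the job is handed in; nothing more can be done
None
```

All four stones are on the new rack in the same order from the brass knob: tall core, short core, crystal, square block. I handed the job in at about 57 s of the 96 s allowed; no verdict was reported.

**Final check:**
- The last top and side pictures show all four standing upright and released in their dishes, with the arm clear of everything.
- From the top depth map, each stone is within about 3 mm of its dish centre (12 mm allowed), measured at its top.
- Stone top heights were 91, 69 and 77 mm for the tall core, short core and square block. The crystal's tip read about 89 mm. These match stones standing on the dish floor.

**What disagreed along the way:**
- The wrist picked up a lean of up to about 6° during the moves, and I only partly levelled it. The crystal and square block therefore hung tilted in the gripper and settled flat when released.
- The crystal's grip closed at 34.6 mm, about 5 mm wider than its flats should give. I held it harder (60 N) and it was carried and placed without slipping.
- The two cameras differed by about 2–3 mm in height and position.

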